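Scrape out the crusher's dog-leg drip gutter

TASK

Take the spring-tipped scraper from its stand and scrape the crusher's dog-leg gutter clean in one slow, steady pass, a few centimetres a second: set the tip on the gutter floor at the closed end, behind the jammed metal slug, and follow the gutter round both bends and off the open end, so that the slug drops into the catch tray. The gutter plate slopes by an unknown amount, so feel your way: keep the sprung tip pressed lightly on the floor all along, neither lifting off nor pushing its spring home. Then stand the scraper back in its stand as it was, and leave the other things where they are.

Things in the scene. Friction and masses are not known exactly. Their poses are not given: they have to be found in the camera images.
- chute: Grey cradle fixed to the cart (base 300 x 110 mm) carrying an aluminium plate with a walled dog-leg gutter, and a steel catch tray at its open end. Origin: in its underside, on the cart top; x along the gutter from closed to open end, y left, z up. The plate rocks on a stiff cross pivot at x = -52 mm (floor there 60 mm up); its slope, up to 0.11 rad either way, is not measured here.
- seam_start (a point): Gutter centre line 13 mm from its closed wall, chute frame (-92, 18) mm: the pass begins here. The line runs straight to seam_bend1, seam_bend2, then seam_end. Gutter 18 mm wide between walls 10 mm high, 6 mm thick. Its height is that of a level floor (60 mm); the true floor is up to 5 mm higher or lower.
- seam_bend1 (a point): Centre line at the first bend, chute frame (-35, 18) mm; height as for a level plate.
- seam_bend2 (a point): Centre line at the second bend, chute frame (27, -18) mm; height as for a level plate.
- seam_end (a point): Centre line 6 mm before the open end, chute frame (89, -18) mm; height as for a level plate (true floor up to 16 mm higher or lower).
- tray_floor (a point): Middle of the open part of the catch tray's floor, 13 mm above the cart. The tray is 100 mm wide, its rim 34 mm above the cart; it reaches from under the plate, 37 mm before the gutter's open end, to 83 mm past it.
- slug: Dark steel disc, 14 mm across, 8 mm thick, 12 g, lying flat in the first straight of the gutter, 34 to 46 mm ahead of seam_start. Origin: centre of its underside.
- scraper: Upright scraper, 180 g. Origin: underside of its round collar (42 mm across, 6 mm thick); z up along the tool. Above, a square wooden handle 24 x 24 mm, faces square to x and y, from 6 to 81 mm above the origin; below, a 16 mm round sleeve to 55 mm and a 10 mm flat-ended spring tip to 95 mm below the origin. It starts hanging by the collar in the stand.
- tip (a joint): How far the scraper's spring tip is pushed in (m): 0 free, 0.009 home. Takes 1 N to start moving and 0.6 N more per mm.
- tip_end (a point): Centre of the flat end of the spring tip.
- stand: Grey square block fixed to the cart, 70 x 70 x 105 mm high, with a 24 mm square hole straight down through its middle; the scraper's collar rests on its top. Origin: centre of its underside.
- funnel: Bystander: black funnel, mouth down, 110 mm across, 115 mm tall. Origin at its underside.
- bottle: Bystander: empty capped glass bottle, 66 mm across, 210 mm tall. Origin at its underside.
- can_a: Bystander: flattened gold can, 66 mm across, 20 mm tall, beyond the chute.
- can_b: Bystander: flattened gold can, as can_a, to the left of the chute.
- jar: Bystander: glass jar, 72 mm across, 100 mm tall. Origin at its underside.
- wrench: Bystander: wrench 160 mm long, lying flat.
Mind the look-alikes: they are no part of the job. What is meant by the scraper is not turquoise, and is the smaller of those in its own colour.

How it is judged:
On the way, in this order (a step that is already met when the one before it is completed fails the run):
1. the tip is pressed on the gutter floor at the closed end (within 10 mm of seam_start) (horizontal distance between tip_end and seam_start below 0.01 m and value of joint tip above 0.0008 m), for 0.1 s.
2. still pressed, it passes the first bend (within 7 mm) (horizontal distance between tip_end and seam_bend1 below 0.007 m and value of joint tip above 0.0008 m), for 0.02 s.
3. still pressed, it passes the second bend (within 7 mm) (horizontal distance between tip_end and seam_bend2 below 0.007 m and value of joint tip above 0.0008 m), for 0.02 s.
4. still pressed, it reaches the open end (within 7 mm of seam_end) (horizontal distance between tip_end and seam_end below 0.007 m and value of joint tip above 0.0008 m), for 0.02 s.
At the end, for the whole second after the job is handed in: The slug lies at rest inside the catch tray, and the scraper hangs at rest in the stand: collar on the stand's top (within 4 mm), within 8 mm of its middle, upright within 0.08 rad (x of slug in the frame of chute between 0.058 and 0.178 m and y of slug in the frame of chute between -0.052 and 0.052 m and z of slug in the frame of chute below 0.032 m and linear speed of each of slug, scraper below 0.02 m/s and horizontal distance between scraper and stand below 0.008 m and z of scraper in the frame of stand between 0.101 and 0.109 m and angle between scraper's own z axis and vertical below 0.08 rad); the robot touches nothing.
It fails at once if the tip is off the floor (pushed in less than 0.4 mm) low over the gutter between its ends: less than 92 mm above the cart, from 17 mm past seam_start to 11 mm before seam_end (x of tip_end in the frame of chute between -0.075 and 0.078 m and y of tip_end in the frame of chute between -0.03 and 0.03 m and z of tip_end in the frame of chute below 0.092 m and value of joint tip below 0.0004 m).
It fails at once if the spring tip is pushed home (8.5 mm or more) (value of joint tip above 0.0085 m).
It fails at once if the scraper moves faster than 0.10 m/s along the gutter (x of tip_end in the frame of chute between -0.075 and 0.078 m and y of tip_end in the frame of chute between -0.03 and 0.03 m and z of tip_end in the frame of chute below 0.092 m and linear speed of scraper above 0.1 m/s).
It fails at once if the scraper is shoved against the chute with more than 22 N (contact force between scraper and chute above 22 N).
It fails at once if a bystander is moved by more than 30 mm (distance of any of funnel, bottle, can_a, can_b, jar, wrench from where it was at the start of the episode above 0.03 m).
It also fails if it takes over 72 s, if anything falls off the work surface, if the arm or the gripper's body presses on something with over 40 N, if the wrist force passes 120 N, or if a joint passes its speed limit or range.

ROBOT

A 7-joint arm with a two-finger parallel gripper is mounted at the origin on the work surface. World frame = base frame: x ahead of the robot, y to its left, z up, the work surface at z = 0. Lengths are in m, angles in rad, forces in N, time in s.
With the tool pointing down it reaches from about 0.35 to 0.9 m from the base axis. Payload 8.1 kg.
Tool frame: the origin (TCP) lies at the very end of the fingers, on their centre line; the grasp point (between the pads) lies 19 mm behind it (arm.grasp_offset is the distance from the TCP to the grasp point, in m); z points along the fingers, y is the direction in which the jaws open and shut (so a half turn about z gives the same grasp; the last joint's range is limited). The gripper opens to 92 mm and grips with 3 to 60 N. Pads are 19 mm wide; open, the fingers measure 130 mm over their backs; the gripper's body (75 mm by 190 mm) begins 47 mm behind the grasp point.
Start: joints at [0.999, 0.434, 0.025, 1.573, -0.012, 1.134, -0.075], TCP at [0.282, -0.558, 0.227] pointing down, gripper open.
Joint ranges: [-2.62, 2.62], [-0.44, 2.09], [-1.27, 1.32], [0.08, 2.57], [-1.32, 4.46], [0.12, 2], [-2.74, 2.74]. Speed limits (rad/s): [2.22, 2.22, 3.01, 3.01, 3.14, 3.14, 3.14].

INTERFACE

Orientations are given as a rotation vector (axis times angle).
In Python, from cell import arm, eyes, workorder gives the robot as it stands.
- The arm moves only by the shell command python3 -m inch 'ROWS' [FORCE]. ROWS is JSON, a list that holds one entry, the list of rows, each a list of 5 numbers: the closure, from 0 (fully open) to 1 (shut), then the shift along the tool's x, y, z in mm, then the turn about the tool's z in degrees. A call has 1 to 12 rows; each row shifts and turns the pose as measured when the row begins, along the tool's axes as they then stand; what a row does not reach is not made up. A row lasts 1/10 s, in which the tool goes at most 50 mm and 8.59 degrees, less where a joint would pass 70% of its speed; a pose out of reach is approached as far as the arm can. A call with a gripper value outside its range is refused whole. The fingers move at their own pace and stop on an object; FORCE is the grip in N (left out, the last holds). Time passes only in rows, so rows that do not move let the fingers close. It gives the time, the measured TCP pose, the force and the opening at its end, in the units of the state.
- arm.observe(): the state, without advancing time (a new reading comes with each control period).
- eyes.get_image(name): name is "side" or "top"; returns a dict with "frame" (420x560x3 uint8, blue, green, red), "intrinsics" (3x3 intrinsics, pixels), "rvec" (rotation vector, rad) and "tvec" (3), from world to camera coordinates, as OpenCV has them. Camera axes: x right, y down, z forward; pixel columns grow to the right and rows downward; lengths in m; the calibration is good to about 2 mm. A picture is of the moment at which its call begins. There is no depth.
- workorder.sign_off(): hands the job in, once; it reports no verdict.
The state is a dict: "clock": time; "joints": joint angles; "dq": joint speeds; "joint_efforts": joint torques, N m; "position": TCP position; "ee_rot": TCP orientation; "force": force on the tool from outside, world axes, zero at the start; "ft_torque": the same for the moment, N m; "width": opening from 0.0 (shut) to 1.0 (fully open).
Only numpy, scipy, OpenCV 4.12 (cv2) and the standard library are available. Lean on these libraries where they do the work, as an engineer would, in place of code of your own. Each camera call takes 0.05 s, during which the arm holds its last target.

## Working session

There is one attempt and no reset: what is moved stays moved. The work goes in short steps, Python scripts to look and compute and a shell command to move; the robot and the scene stay as the last step left them, time stands still between calls to the robot, and variables do not carry over. Pictures are saved under pics/ and viewed, and the job is handed in when it is done.

```bash
ls; mkdir -p pics; python3 - <<'E'
from cell import arm, eyes, workorder
import cv2
o=arm.observe()
for k,v in o.items(): print(k,v)
for n in("side","top"):
    d=eyes.get_image(n); cv2.imwrite(f"pics/{n}0.png",d["frame"]); print(n,d["intrinsics"],d["rvec"],d["tvec"])
E
```

```text
pics
clock 0.0
joints [ 0.99938327  0.43525091  0.02498326  1.57405445 -0.01160787  1.13398871
 -0.07512282]
dq [ 0.00111542  0.00124218  0.00150688  0.00061833 -0.00042578 -0.00122673
 -0.00181794]
joint_efforts [ 2.91332990e-04 -6.67835069e+01  9.85674933e-01 -3.14458787e+01
 -6.04578923e-02  4.27053741e-02  1.60206027e-04]
position [ 0.28211989 -0.55715774  0.22594423]
ee_rot [-3.05428073e+00 -7.29181685e-01  7.78057060e-04]
force [-0.03813218  0.53444074 -0.5219736 ]
ft_torque [-0.00802679 -0.02477457 -0.04584083]
width 1.0017603667628687
side [[458.73646857   0.         291.07806778]
 [  0.         458.73646857 216.17349781]
 [  0.           0.           1.        ]] [ 0.84946061 -2.49711251  1.10536409] [0.37429652 0.32223327 0.79429083]
top [[384.52517446   0.         278.58562152]
 [  0.         384.52517446 198.91884366]
 [  0.           0.           1.        ]] [ 2.14178481 -2.17235663  0.05554066] [-0.01284348  0.52852758  0.98158791]
```

View pics/side0.png

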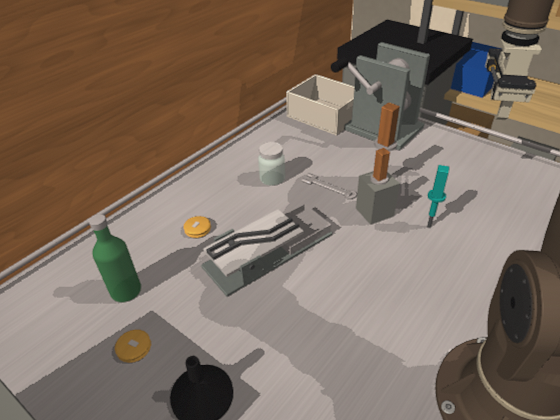

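View pics/top0.png

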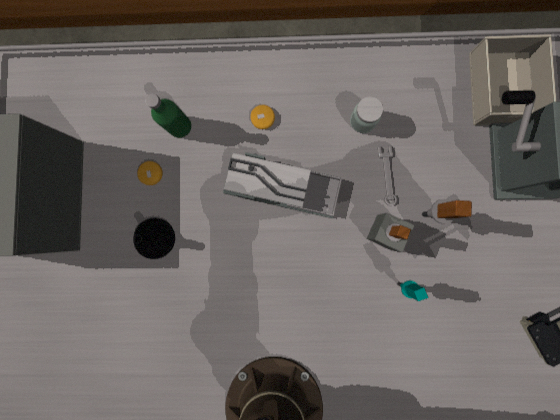

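```bash
cat > h.py <<'E'
import cv2, numpy as np
from scipy.spatial.transform import Rotation as R
from cell import arm, eyes, workorder
def cam(d):
    M=R.from_rotvec(np.ravel(d["rvec"])).as_matrix(); t=np.ravel(d["tvec"]); return d["intrinsics"],M,t
def ray(d,uv):
    K,M,t=cam(d); c=-M.T@t; v=M.T@np.linalg.solve(K,np.array([uv[0],uv[1],1.0])); return c,v
def onz(d,uv,z):
    c,v=ray(d,uv); return c+v*(z-c[2])/v[2]
def tri(ds,uvs):
    A=[];b=[]
    for d,uv in zip(ds,uvs):
        c,v=ray(d,uv); v=v/np.linalg.norm(v); P=np.eye(3)-np.outer(v,v); A.append(P); b.append(P@c)
    A=np.vstack(A);b=np.hstack(b); x=np.linalg.lstsq(A,b,rcond=None)[0]; return x,np.linalg.norm(A@x-b)
def proj(d,p):
    K,M,t=cam(d); q=K@(M@np.asarray(p)+t); return q[:2]/q[2]
def crop(img,x0,y0,x1,y1,s,name):
    c=cv2.resize(img[y0:y1,x0:x1],None,fx=s,fy=s,interpolation=cv2.INTER_CUBIC); cv2.imwrite("pics/"+name,c)
E
python3 - <<'E'
from h import *
s=cv2.imread("pics/side0.png");t=cv2.imread("pics/top0.png")
a=cv2.resize(s[90:240,330:470],None,fx=4,fy=4,interpolation=cv2.INTER_CUBIC)[:600,:400]
crop(s,340,90,470,235,4,"c_side.png"); crop(t,355,180,485,310,4,"c_top.png"); crop(t,215,140,365,225,5,"g_top.png"); crop(s,190,195,345,300,5,"g_side.png")
E
```

```text
(no output)
```

View pics/c_side.png

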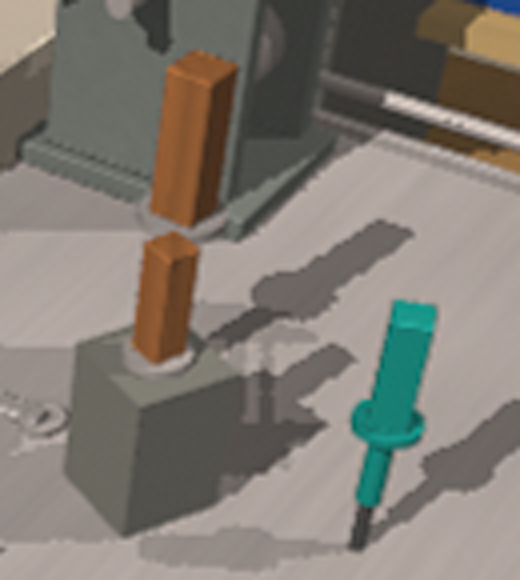

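View pics/c_top.png

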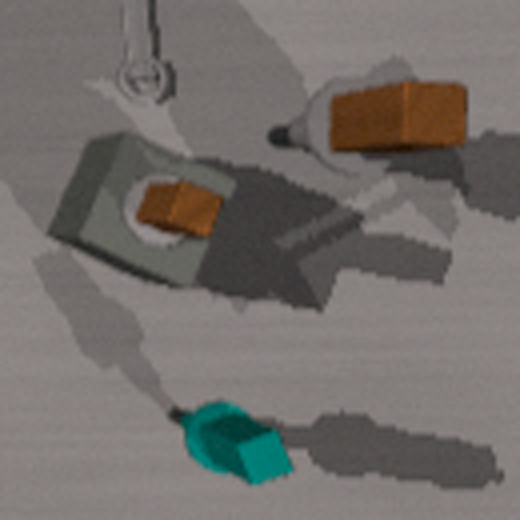

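View pics/g_top.png

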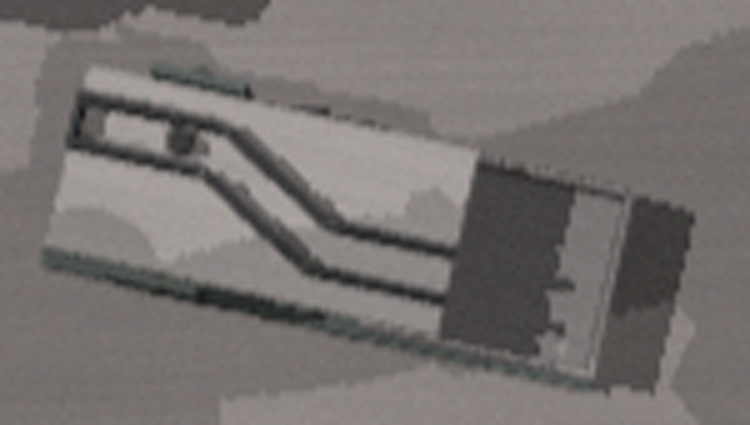

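View pics/g_side.png

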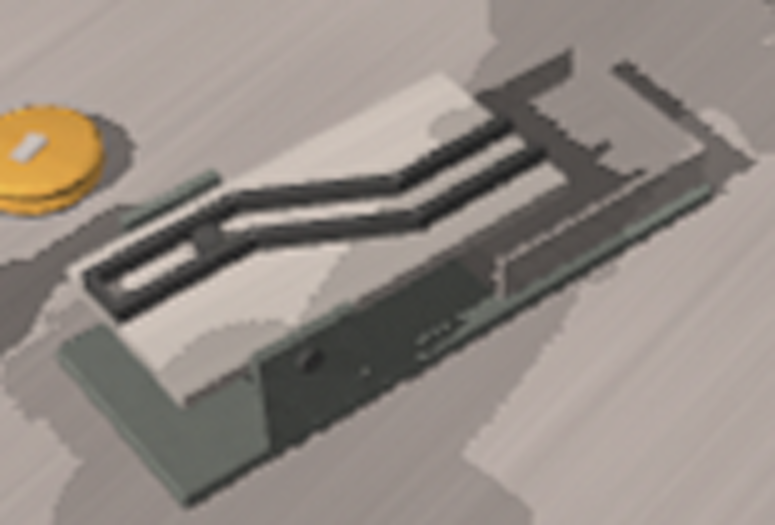

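```bash
python3 - <<'E'
from h import *
np.set_printoptions(precision=4,suppress=True)
T=eyes.get_image("top");S=eyes.get_image("side")
gt=lambda u,v:(215+(u+.5)/5-.5,140+(v+.5)/5-.5)
gs=lambda u,v:(190+(u+.5)/5-.5,195+(v+.5)/5-.5)
P={"plateCL":((92,67),(70,272)),"plateCR":((47,250),(187,403)),"plateOR":((440,335),(568,183)),"plateOL":((478,150),(443,75)),
"wallb1L":((235,124),(232,194)),"wallb1R":((203,168),(258,240)),"wallb2L":((340,224),(395,182)),"wallb2R":((314,268),(422,220)),
"wallCL":((83,97),(85,275)),"wallCR":((73,147),(122,318)),"slug":((183,137),(207,237))}
for k,(a,b) in P.items():
    x,r=tri([T,S],[gt(*a),gs(*b)]); print(k,x,round(r,4))
ct=lambda u,v:(355+(u+.5)/4-.5,180+(v+.5)/4-.5)
cs=lambda u,v:(340+(u+.5)/4-.5,90+(v+.5)/4-.5)
P={"hn_topA":((183,182),(172,234)),"standW":((121,133),(78,344)),"standS":((53,233),(140,407)),"standE":((193,287),(243,376)),
"baseS":((48,232),(127,535))}
for k,(a,b) in P.items():
    x,r=tri([T,S],[ct(*a),cs(*b)]); print(k,x,round(r,4))
print("stand top corners on plane .105")
for a in [(121,133),(78+0,246),(193,287),(237,183)]: print(onz(T,ct(*a),.105))
for a in [(140,407),(243,376),(78,344)]: print("s",onz(S,cs(*a),.105))
E
```

```text
plateCL [0.6449 0.0936 0.0562] 0.0011
plateCR [0.551  0.1169 0.0564] 0.0007
plateOR [ 0.5043 -0.0822  0.0565] 0.0011
plateOL [ 0.5967 -0.1038  0.0583] 0.0029
wallb1L [0.6134 0.0204 0.0652] 0.0009
wallb1R [0.5888 0.035  0.0633] 0.0037
wallb2L [ 0.562  -0.0319  0.0622] 0.0012
wallb2R [ 0.5385 -0.0196  0.0622] 0.0014
wallCL [0.628  0.0971 0.0676] 0.0005
wallCR [0.6027 0.1025 0.0618] 0.001
slug [0.6065 0.0462 0.0631] 0.0011
hn_topA [ 0.4453 -0.2907  0.1918] 0.0124
standW [ 0.482  -0.2753  0.1072] 0.0028
standS [ 0.4205 -0.2342  0.1145] 0.0083
standE [ 0.3912 -0.3155  0.0998] 0.0024
baseS [ 0.4223 -0.2508  0.0014] 0.0038
stand top corners on plane .105
[ 0.4838 -0.2748  0.105 ]
[ 0.4176 -0.2472  0.105 ]
[ 0.3929 -0.3132  0.105 ]
[ 0.4533 -0.3412  0.105 ]
s [ 0.421  -0.2487  0.105 ]
s [ 0.3873 -0.3103  0.105 ]
s [ 0.4818 -0.2791  0.105 ]
```

```bash
python3 - <<'E'
from h import *
s=cv2.imread("pics/side0.png");t=cv2.imread("pics/top0.png")
crop(s,350,140,415,230,7,"d_side.png"); crop(t,360,205,425,265,10,"d_top.png")
E
```

```text
(no output)
```

View pics/d_side.png

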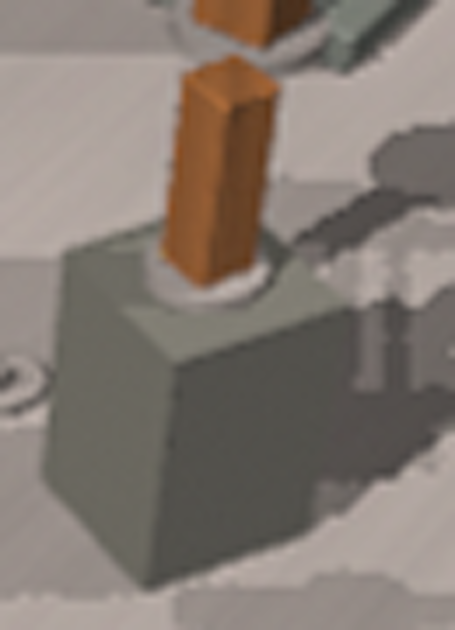

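View pics/d_top.png

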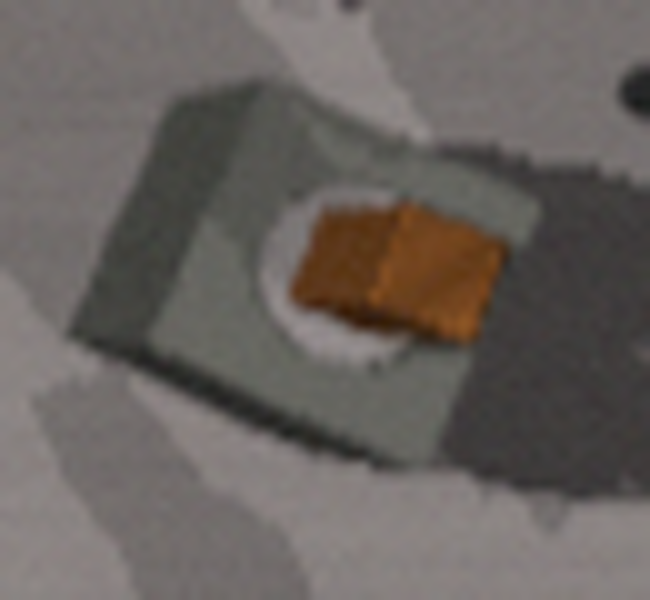

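```bash
python3 - <<'E'
from h import *
np.set_printoptions(precision=4,suppress=True)
T=eyes.get_image("top");S=eyes.get_image("side")
dt=lambda u,v:(360+(u+.5)/10-.5,205+(v+.5)/10-.5)
ds=lambda u,v:(350+(u+.5)/7-.5,140+(v+.5)/7-.5)
def q(d,f,pts,z):
    p=np.array([onz(d,f(*a),z) for a in pts])[:,:2]; print(p.tolist(),p.mean(0),"sides",np.linalg.norm(np.roll(p,-1,0)-p,axis=1)); 
    e=np.roll(p,-1,0)-p; a=np.degrees(np.unwrap(np.arctan2(e[:,1],e[:,0])*4)/4); print("ang",np.mod(a,90))
q(T,dt,[(263,80),(145,338),(435,470),(545,205)],.105)
q(T,dt,[(398,205),(378,305),(470,345),(503,240)],.186)
q(S,ds,[(185,78),(228,112),(277,88),(235,58)],.186)
q(S,ds,[(65,250),(177,367),(350,300)],.105)
# collar on z=.111 : top ellipse left edge etc
print("S top, box",onz(S,ds(205,175),.148))
# gutter: chute-frame fit from wall top/gutter points, both cameras (z assumed 70/60mm+)
gt=lambda u,v:(215+(u+.5)/5-.5,140+(v+.5)/5-.5)
gs=lambda u,v:(190+(u+.5)/5-.5,195+(v+.5)/5-.5)
# bend centres = mid of L/R wall points
C={"b1":(-35,18),"b2":(27,-18)}
L={"b1":((235,124),(203,168),(232,194),(258,240)),"b2":((340,224),(314,268),(395,182),(422,220)),
"end":((458,251),(443,299),(512,122),(545,152))}
for k,(a,b,c,d) in L.items():
    for z in (.062,.07):
        pt=(onz(T,gt(*a),z)+onz(T,gt(*b),z))/2; ps=(onz(S,gs(*c),z)+onz(S,gs(*d),z))/2
        print(k,z,pt,ps)
E
```

```text
[[0.48449132178710497, -0.2770714067897103], [0.424085655241897, -0.24729518744999404], [0.3925361121450782, -0.3135562309873502], [0.45410378527359313, -0.34168308932612057]] [ 0.4388 -0.2949] sides [0.0673 0.0734 0.0677 0.0714]
ang [63.7596 64.539  65.447  64.8119]
[[0.45310035315940156, -0.2854846016870896], [0.43176265883090875, -0.2803839123535127], [0.42300115043036096, -0.29952203485056816], [0.4453150154679327, -0.30745327008951306]] [ 0.4383 -0.2932] sides [0.0219 0.021  0.0237 0.0233]
ang [76.556  65.4015 70.4328 70.4865]
[[0.4491333228328906, -0.28635636077240945], [0.42825885873430886, -0.2776285053497193], [0.42237390177030265, -0.298988827200511], [0.4419248305348726, -0.30623461433430577]] [ 0.4354 -0.2923] sides [0.0226 0.0222 0.0209 0.0211]
ang [67.3096 74.5966 69.6647 70.0677]
[[0.48308882815408294, -0.2798748014368527], [0.4194329512194939, -0.24698042808197884], [0.3910203902593076, -0.31331072939477034]] [ 0.4312 -0.2801] sides [0.0717 0.0722 0.098 ]
ang [62.6722 66.8121 19.9592]
S top, box [ 0.4402 -0.292   0.148 ]
b1 0.062 [0.6023 0.0285 0.062 ] [0.6019 0.0257 0.062 ]
b1 0.07 [0.6009 0.0277 0.07  ] [0.5958 0.0312 0.07  ]
b2 0.062 [ 0.5503 -0.0257  0.062 ] [ 0.5503 -0.0259  0.062 ]
b2 0.07 [ 0.5494 -0.0259  0.07  ] [ 0.5447 -0.0198  0.07  ]
end 0.062 [ 0.5347 -0.0875  0.062 ] [ 0.5332 -0.0916  0.062 ]
end 0.07 [ 0.5339 -0.0872  0.07  ] [ 0.5278 -0.0847  0.07  ]
```

```bash
python3 - <<'E'
from h import *
s=cv2.imread("pics/side0.png");t=cv2.imread("pics/top0.png")
crop(s,195,225,270,290,10,"e_side1.png"); crop(s,255,200,340,260,9,"e_side2.png"); crop(t,220,150,300,205,9,"e_top1.png");crop(t,270,165,360,220,8,"e_top2.png")
E
```

```text
(no output)
```

View pics/e_side1.png

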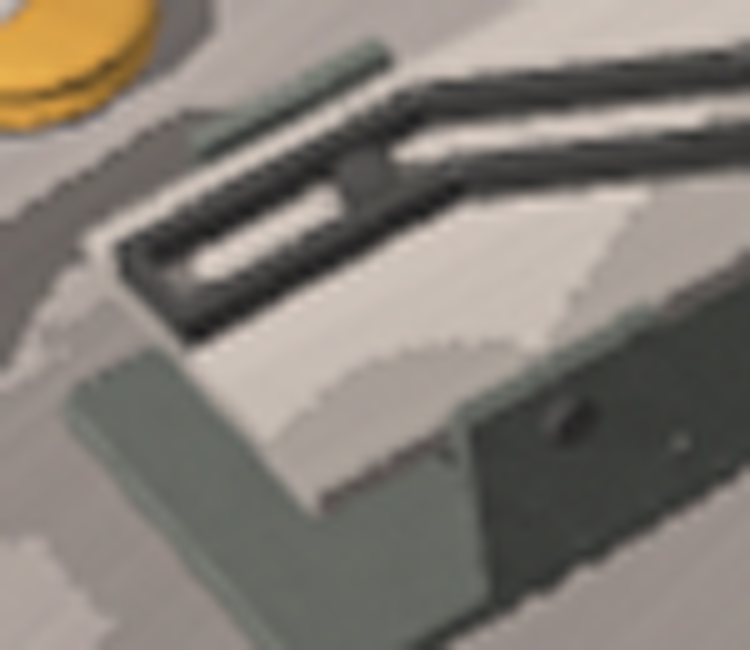

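View pics/e_top1.png

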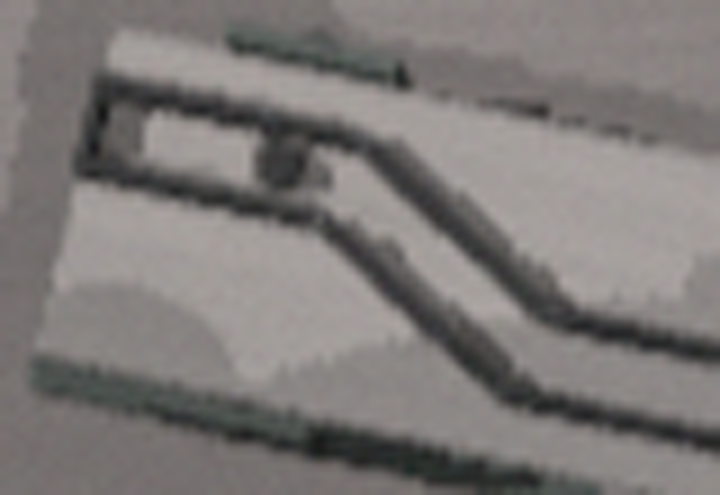

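View pics/e_side2.png

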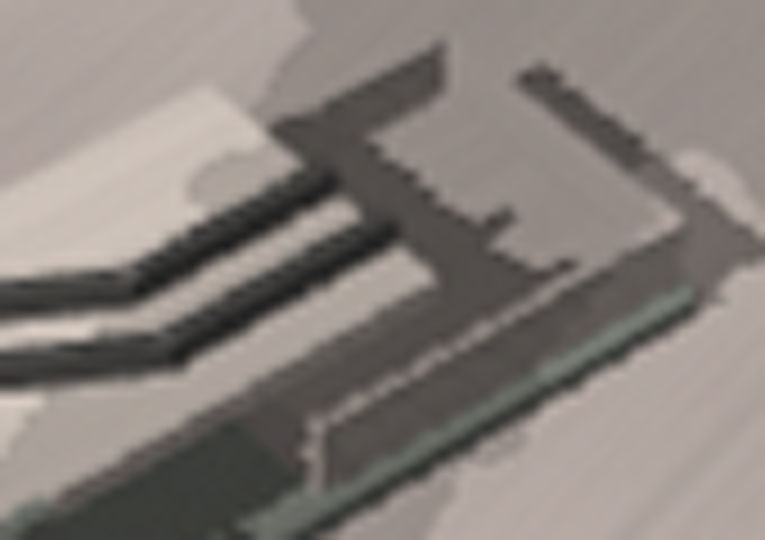

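View pics/e_top2.png

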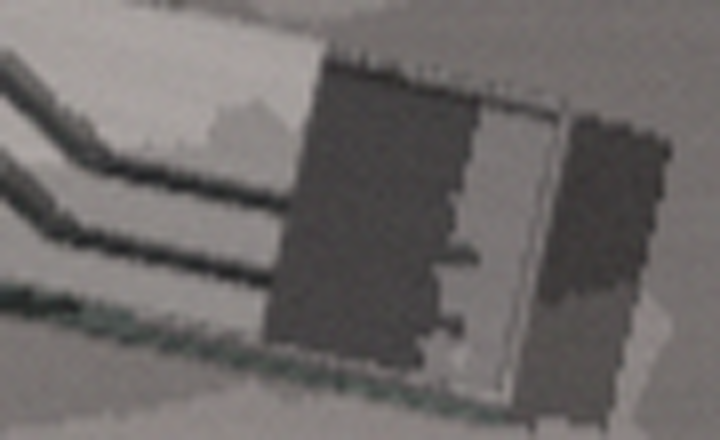

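```bash
python3 - <<'E'
from h import *
np.set_printoptions(precision=4,suppress=True)
T=eyes.get_image("top");S=eyes.get_image("side")
print("cams",ray(T,(0,0))[0],ray(S,(0,0))[0])
t1=lambda u,v:(220+(u+.5)/9-.5,150+(v+.5)/9-.5)
t2=lambda u,v:(270+(u+.5)/8-.5,165+(v+.5)/8-.5)
s1=lambda u,v:(195+(u+.5)/10-.5,225+(v+.5)/10-.5)
s2=lambda u,v:(255+(u+.5)/9-.5,200+(v+.5)/9-.5)
F={"CL":((-111,33),t1(100,74),s1(122,240)),"CR":((-111,3),t1(82,168),s1(188,322)),
"b1L":((-31,33),t1(375,132),s1(418,83)),"b1R":((-39,3),t1(322,222),s1(468,170)),
"b2L":((31,-3),t2(105,160),s2(130,270)),"b2R":((23,-33),t2(68,237),s2(178,340)),
"eL":((95,-3),t2(291,200),s2(325,178)),"eR":((95,-33),t2(272,278),s2(395,222))}
W=[];C=[]
for k,(c,a,b) in F.items():
    x,r=tri([T,S],[a,b]); W.append(x); C.append(c); print(k,x,round(r,4))
W=np.array(W);C=np.array(C)/1000
def fit(C,W):
    c0,w0=C.mean(0),W.mean(0); H=(C-c0).T@(W-w0); th=np.arctan2(H[0,1]-H[1,0],H[0,0]+H[1,1])
    Rm=np.array([[np.cos(th),-np.sin(th)],[np.sin(th),np.cos(th)]]); return th,w0-Rm@c0,Rm
th,o,Rm=fit(C,W[:,:2]); print("yaw",th,"origin",o); print((C@Rm.T+o-W[:,:2])*1000)
A=np.c_[C,np.ones(8)]; print("z fit (sx,sy,c)",np.linalg.lstsq(A,W[:,2],rcond=None)[0])
# top only at z=70
W2=np.array([onz(T,F[k][1],.07)[:2] for k in F]); th,o,Rm=fit(C,W2); print("top only",th,o); print((C@Rm.T+o-W2)*1000)
W3=np.array([onz(S,F[k][2],.07)[:2] for k in F]); print("side only",*fit(C,W3)[:2])
for n,a,b,z in [("bigscraper tip",(427,214),(380,190),0)]: print(n,onz(T,a,z))
print("big handle top",onz(T,(470,210),.22), "bottle base",onz(S,(125,295),0),onz(S,(100,220),.21),"top",onz(T,(155,100),.21),"jar",onz(T,(368,112),.1),"can",onz(T,(262,115),.02),"turq",onz(T,(413,291),.12))
x=R.from_rotvec(arm.observe()["ee_rot"]).as_matrix(); print(x)
E
```

```text
cams [ 0.438  -0.0581  1.0236] [0.0525 0.5184 0.7768]
CL [0.6294 0.097  0.0702] 0.0017
CR [0.6037 0.103  0.0661] 0.0014
b1L [0.6128 0.0207 0.0676] 0.0002
b1R [0.5864 0.0349 0.0677] 0.0021
b2L [ 0.561  -0.0323  0.0671] 0.0011
b2R [ 0.5365 -0.0206  0.0662] 0.0003
eL [ 0.5468 -0.091   0.0632] 0.0006
eR [ 0.5211 -0.0852  0.0666] 0.0022
yaw -1.8094367501850568 origin [ 0.5733 -0.0025]
[[ 2.1919  0.5166]
 [-1.2873  1.631 ]
 [-0.0912 -0.8737]
 [-1.0003 -0.2231]
 [ 2.107   0.3206]
 [-0.7392  3.5709]
 [ 1.1427 -3.0937]
 [-2.3236 -1.8485]]
z fit (sx,sy,c) [-0.0133  0.0117  0.0668]
top only -1.8119273329485774 [ 0.5734 -0.0023]
[[ 1.4788 -0.2041]
 [-1.0418  1.8537]
 [ 0.3758 -0.5896]
 [-1.7059 -0.6995]
 [ 3.1127  1.141 ]
 [-0.123   4.2095]
 [ 1.3787 -3.2636]
 [-3.4752 -2.4472]]
side only -1.8221053751560503 [ 0.5704 -0.0004]
bigscraper tip [ 0.4844 -0.4089  0.    ]
big handle top [ 0.4814 -0.421   0.22  ] bottle base [0.7257 0.2582 0.    ] [0.7263 0.2479 0.21  ] top [0.7347 0.2425 0.21  ] jar [ 0.7309 -0.2442  0.1   ] can [0.755  0.0215 0.02  ] turq [ 0.3038 -0.3282  0.12  ]
[[ 0.8921  0.4517 -0.0001]
 [ 0.4517 -0.8921  0.0001]
 [-0.     -0.0002 -1.    ]]
```

Candidates for the scraper: the brown one in the stand (side 381,165, top 399,233), a larger brown one standing free (side 388,125, top 455,210), and a turquoise one (side 438,190, top 412,290). The close crops confirm the smaller brown one in the stand. I'll move above it.

```bash
python3 -m inch '[[[0,26,-16.5,-3,0],[0,26,-16.5,-3,0],[0,26,-16.5,-3,0],[0,26,-16.5,-3,0],[0,26,-16.5,-3,0],[0,26,-16.5,-3,0],[0,26,-16.5,-3,0],[0,26,-16.5,-3,0],[0,26,-16.5,-3,0],[0,24,-16.5,-3,0]]]' 50; python3 -m inch '[[[0,0,0,0,-8.5],[0,0,0,0,-8.5],[0,0,0,0,-8.5],[0,0,0,0,-8.5],[0,0,0,0,-8.5],[0,0,0,0,0]]]'
cat > to.py <<'E'
import sys
from h import *
# usage: to.py x y z yaw_of_tool_y_deg -> shift in tool axes
def go(x,y,z=None,ya=None):
    s=arm.observe(); M=R.from_rotvec(s["ee_rot"]).as_matrix(); p=np.array(s["position"])
    d=np.array([x,y,p[2] if z is None else z])-p
    yaw=np.degrees(np.arctan2(M[1,1],M[0,1]))
    print("pos",p.round(4),"yaw_y",yaw.round(2),"tilt",np.degrees(np.arccos(-M[2,2])).round(2),"shift mm",(M.T@d*1000).round(1),"turn",None if ya is None else round(-(ya-yaw),2),"F",np.round(s["force"],2),"w",round(s["width"],3),"t",s["clock"])
if __name__=="__main__": go(*map(float,sys.argv[1:]))
E
python3 to.py .438 -.2935 .138 -20
```

```text
clock: 1.4
position: [0.4404, -0.2891, 0.2568]
ee_rot: [3.057, 0.714, -0.003]
force: [0.6, -0.3, 0.5]
width: 1.001
clock: 2.0
position: [0.4444, -0.2825, 0.2582]
ee_rot: [2.576, 1.794, 0.001]
force: [-0.3, 0.1, 0.7]
width: 1.001
pos [ 0.4444 -0.2825  0.2582] yaw_y -20.31 tilt 0.14 shift mm [-12.4  -2.4 120.2] turn -0.31 F [-0.25  0.13  0.73] w 1.001 t 2.0
```

```bash
python3 -m inch '[[[0,-6.5,-1.2,8,0],[0,-6,-1.2,16,0],[0,0,0,16,0],[0,0,0,16,0],[0,0,0,16,0],[0,0,0,16,0],[0,0,0,16,0],[0,0,0,10,0],[0,0,0,3,0],[0,0,0,0,0]]]'; python3 to.py .438 -.2935 .138 -20
python3 - <<'E'
from h import *
S=eyes.get_image("side");T=eyes.get_image("top")
crop(S["frame"],320,80,470,230,4,"p1s.png");crop(T["frame"],330,160,480,300,4,"p1t.png")
E
```

```text
clock: 3.0
position: [0.434, -0.2985, 0.1334]
ee_rot: [2.612, 1.74, -0.003]
force: [0.7, -0.2, 1.3]
width: 0.998
pos [ 0.434  -0.2985  0.1334] yaw_y -22.65 tilt 0.22 shift mm [ 6.1  1.7 -4.6] turn -2.65 F [ 0.7  -0.23  1.25] w 0.998 t 3.0
```

View pics/p1s.png

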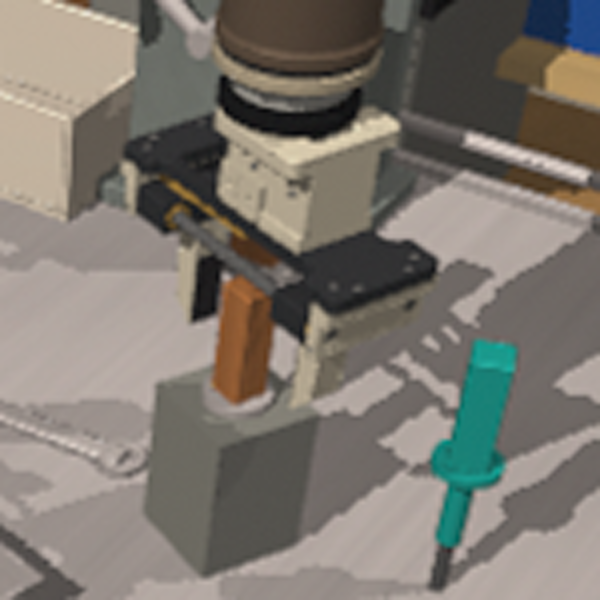

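View pics/p1t.png

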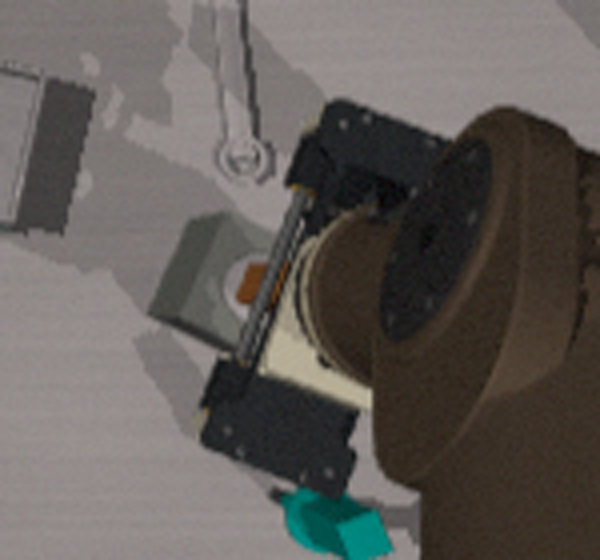

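The side view (handle crop 245,340) shows the jaws straddling the right handle. I'll centre and close.

```bash
python3 -m inch '[[[0,3,0.8,-2,-1.2],[0,2.5,0.7,-2,-1],[0,0,0,0,0],[0,0,0,0,0]]]'; python3 to.py .438 -.2935 .138 -20
```

```text
clock: 3.5
position: [0.4397, -0.2942, 0.1407]
ee_rot: [2.57, 1.793, 0.0]
force: [-0.5, 0.3, 0.4]
width: 0.999
pos [ 0.4397 -0.2942  0.1407] yaw_y -20.22 tilt 0.45 shift mm [ 0.  -1.9  2.7] turn -0.22 F [-0.47  0.3   0.45] w 0.999 t 3.5
```

```bash
python3 -m inch '[[[0.5,0,-1,0,0],[1,0,-0.5,0,0],[1,0,0,0,0],[1,0,0,0,0],[1,0,0,0,0],[1,0,0,0,0],[1,0,0,0,0],[1,0,0,0,0]]]' 50; python3 to.py .438 -.2935 .138 -20
python3 - <<'E'
from h import *
S=eyes.get_image("side");crop(S["frame"],320,80,470,230,4,"p2s.png")
E
```

```text
clock: 4.3
position: [0.438, -0.2938, 0.1407]
ee_rot: [2.571, 1.792, 0.0]
force: [-0.2, -0.3, 0.2]
width: 0.357
pos [ 0.438  -0.2938  0.1407] yaw_y -20.26 tilt 0.46 shift mm [ 0.3 -0.1  2.7] turn -0.26 F [-0.21 -0.3   0.22] w 0.357 t 4.3
```

View pics/p2s.png

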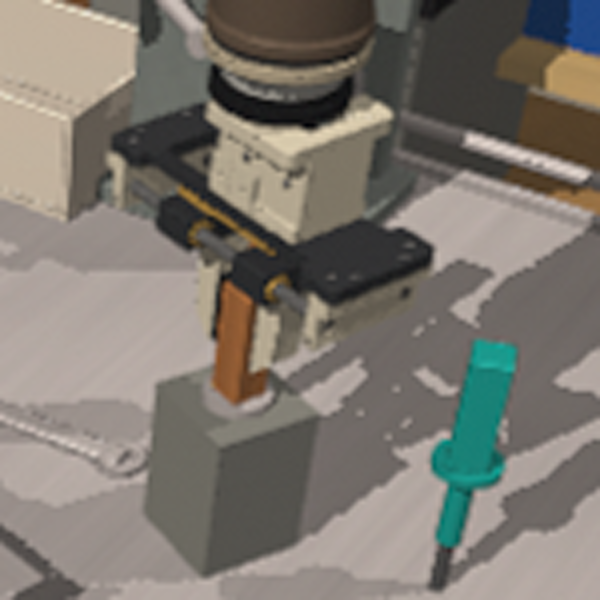

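```bash
python3 -m inch '[[[1,0,0,0,0],[1,0,0,0,0],[1,0,0,0,0],[1,0,0,0,0],[1,0,0,0,0],[1,0,0,0,0]]]' 50; python3 to.py .438 -.2935 .138 -20
```

```text
clock: 4.95
position: [0.438, -0.2938, 0.1407]
ee_rot: [2.571, 1.792, 0.0]
force: [0.1, -0.0, -0.9]
width: 0.263
pos [ 0.438  -0.2938  0.1407] yaw_y -20.25 tilt 0.46 shift mm [ 0.3 -0.1  2.7] turn -0.25 F [ 0.07 -0.04 -0.93] w 0.263 t 4.95
```

```bash
python3 -m inch '[[[1,0,0,-3,0],[1,0,0,-5,0],[1,0,0,-6,0],[1,0,0,-6,0],[1,0,0,-6,0],[1,0,0,-6,0]]]'; python3 to.py .438 -.2938 .256 -20.25
```

```text
clock: 5.55
position: [0.4368, -0.293, 0.1743]
ee_rot: [2.573, 1.793, -0.002]
force: [0.2, -0.3, -2.7]
width: 0.265
pos [ 0.4368 -0.293   0.1743] yaw_y -20.25 tilt 0.31 shift mm [ -0.7   1.7 -81.7] turn -0.0 F [ 0.22 -0.28 -2.74] w 0.265 t 5.55
```

```bash
python3 -m inch '[[[1,0,0.5,-9,0],[1,0,0.3,-9,0],[1,0,0.2,-9,0],[1,0,0.2,-9,0],[1,0,0.2,-9,0],[1,0,0.2,-9,0],[1,0,0,-9,0],[1,0,0,-9,0],[1,0,0,-9,0],[1,0,0,-6,0],[1,0,0,0,0],[1,0,0,0,0]]]'; python3 to.py .6123 .0831 .256 -20.25
python3 - <<'E'
from h import *
S=eyes.get_image("side");crop(S["frame"],320,60,470,210,4,"p3s.png")
E
```

```text
clock: 6.75
position: [0.4387, -0.2932, 0.271]
ee_rot: [2.571, 1.792, -0.0]
force: [0.1, -1.0, -2.6]
width: 0.262
pos [ 0.4387 -0.2932  0.271 ] yaw_y -20.24 tilt 0.45 shift mm [413.2  32.6  13.4] turn 0.01 F [ 0.08 -0.99 -2.59] w 0.262 t 6.75
```

View pics/p3s.png

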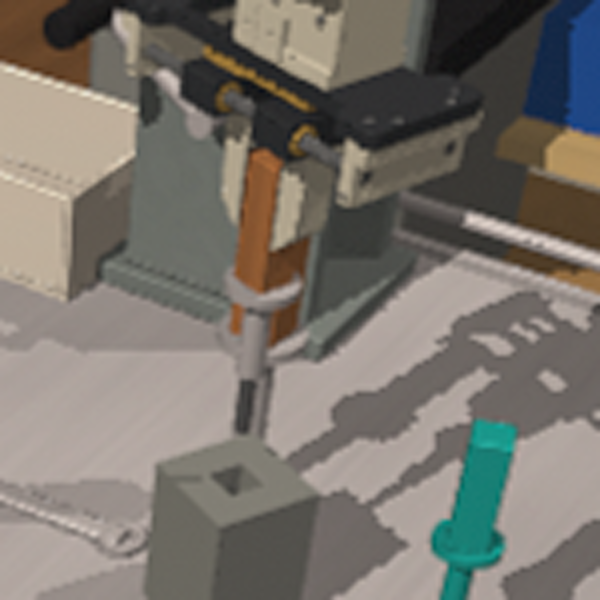

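```bash
python3 -m inch '[[[1,15,1,0,0],[1,30,3,0,0],[1,38,3,0,0],[1,38,3,0,0],[1,38,3,0,0],[1,38,3,0,0],[1,38,3,0,0],[1,38,3,0,0],[1,38,3,0,0],[1,38,3,0,0],[1,30,2,0,0],[1,0,0,0,0]]]'; python3 to.py .6123 .0831 .256 -20.25

```

```text
clock: 8.0
position: [0.6014, 0.0627, 0.2611]
ee_rot: [2.584, 1.787, -0.012]
force: [-0.3, 0.5, -1.8]
width: 0.264
pos [0.6014 0.0627 0.2611] yaw_y -20.68 tilt 0.45 shift mm [23.  3.  5.] turn -0.43 F [-0.28  0.51 -1.81] w 0.264 t 8.0
```

```bash
python3 -m inch '[[[1,10,1.5,1,0],[1,9,1,1,-0.4],[1,0,0,0,0],[1,0,0,0,0],[1,0,0,0,0]]]'; python3 to.py .6123 .0831 .256 -20.25
python3 - <<'E'
from h import *
S=eyes.get_image("side");T=eyes.get_image("top")
crop(S["frame"],170,120,350,290,4,"p4s.png");crop(T["frame"],200,130,380,250,4,"p4t.png")
cv2.imwrite("pics/side4.png",S["frame"]);cv2.imwrite("pics/top4.png",T["frame"])
E
```

```text
clock: 8.5
position: [0.6103, 0.0787, 0.257]
ee_rot: [-2.578, -1.794, 0.018]
force: [-0.3, 0.1, -3.0]
width: 0.263
pos [0.6103 0.0787 0.257 ] yaw_y -20.34 tilt 0.66 shift mm [4.8 0.3 0.9] turn -0.09 F [-0.33  0.1  -3.  ] w 0.263 t 8.5
```

View pics/p4s.png

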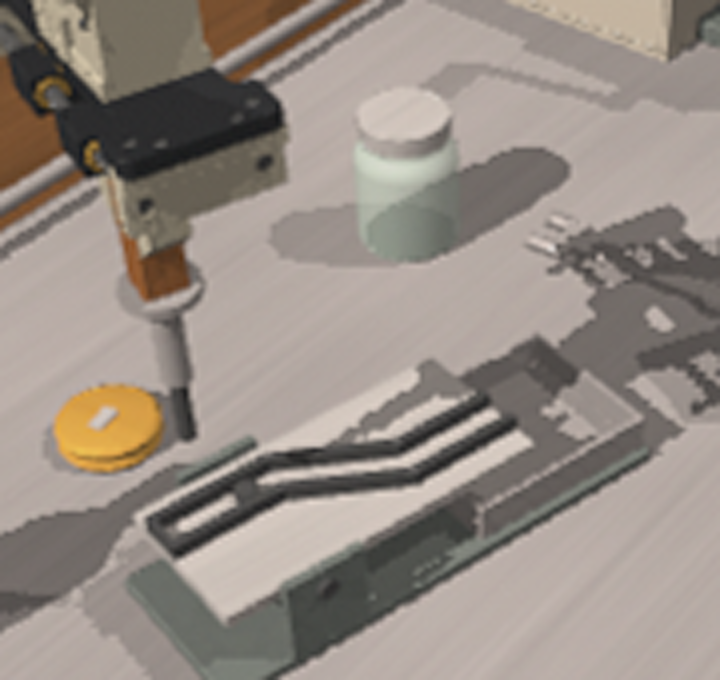

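View pics/p4t.png

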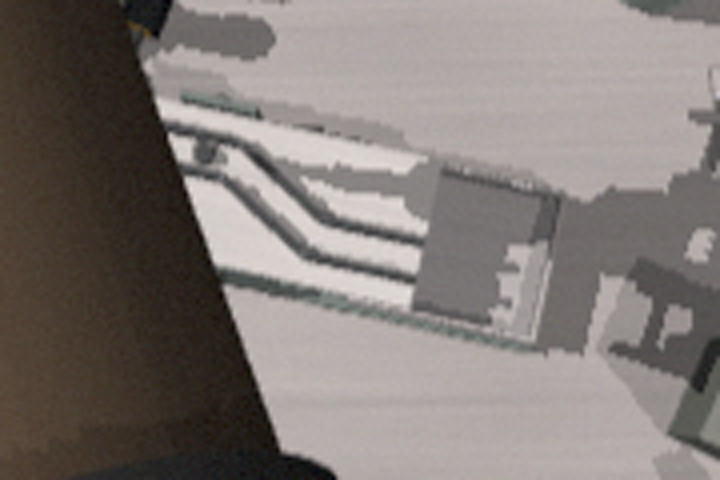

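```bash
python3 - <<'E'
from h import *
np.set_printoptions(precision=4,suppress=True)
S=eyes.get_image("side");s=arm.observe()
f=lambda u,v:(170+(u+.5)/4-.5,120+(v+.5)/4-.5)
# flat-end centre
print(onz(S,f(186,434),.126), s["position"])
M=R.from_rotvec(s["ee_rot"]).as_matrix(); print(M[:,2])
# predicted pix of seam points for several chute origins
o=np.array([.5733,-.0025]);th=-1.81
Rm=np.array([[np.cos(th),-np.sin(th)],[np.sin(th),np.cos(th)]])
im=S["frame"].copy(); im=cv2.resize(im[195:300,190:345],None,fx=5,fy=5,interpolation=cv2.INTER_CUBIC)
for c in [(-105,18),(-92,18),(-35,18),(27,-18),(89,-18),(95,-18)]:
    p=np.r_[Rm@(np.array(c)/1000)+o,.06]; u=proj(S,p); print(c,p); cv2.circle(im,(int((u[0]-190+.5)*5),int((u[1]-195+.5)*5)),3,(0,0,255),-1)
cv2.imwrite("pics/p5.png",im)
E
```

```text
[0.6099 0.0765 0.126 ] [0.6104 0.0787 0.2572]
[-0.0091 -0.0063 -0.9999]
(-105, 18) [0.6157 0.0952 0.06  ]
(-92, 18) [0.6126 0.0826 0.06  ]
(-35, 18) [0.5991 0.0272 0.06  ]
(27, -18) [ 0.5494 -0.0245  0.06  ]
(89, -18) [ 0.5347 -0.0847  0.06  ]
(95, -18) [ 0.5333 -0.0905  0.06  ]
```

View pics/p5.png

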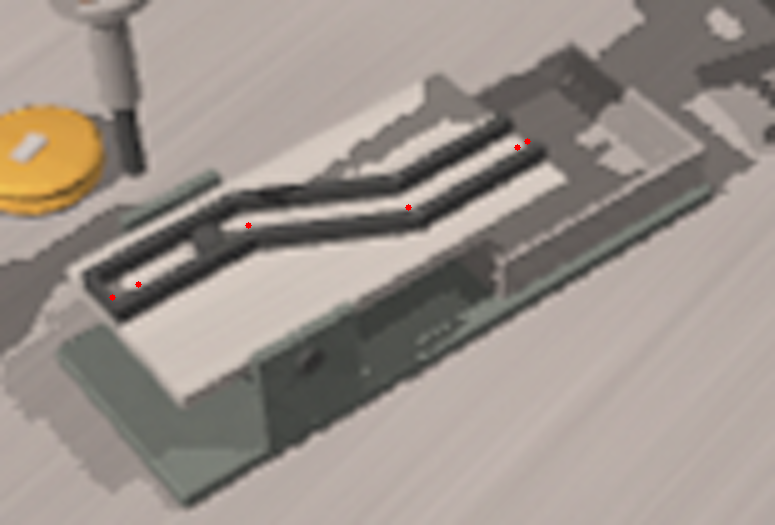

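```bash
python3 -m inch '[[[1,3,0.3,6,0],[1,2,0.3,10,0],[1,0,0,10,0],[1,0,0,10,0],[1,0,0,8,0],[1,0,0,2,0],[1,0,0,0,0],[1,0,0,0,0]]]'; python3 to.py .6135 .084 .200 -20.25
cat > favg.py <<'E'
from h import *
np.set_printoptions(precision=3,suppress=True)
F=[]
for i in range(4):
    eyes.get_image("side"); F.append(arm.observe()["force"])
print("Favg",np.mean(F,0),"sd",np.std(F,0),arm.observe()["position"])
E
python3 favg.py
```

```text
clock: 9.45
position: [0.6116, 0.0823, 0.2058]
ee_rot: [-2.579, -1.793, 0.021]
force: [-0.7, 0.1, -1.4]
width: 0.262
pos [0.6116 0.0823 0.2058] yaw_y -20.4 tilt 0.75 shift mm [2.3 1.2 5.7] turn -0.15 F [-0.68  0.1  -1.37] w 0.262 t 9.45
Favg [ 0.105 -0.148 -2.003] sd [0.152 0.435 0.308] [0.612 0.082 0.206]
```

```bash
python3 -m inch '[[[1,1.2,0.6,0,0],[1,1,0.4,0,0],[1,0,0,0,0],[1,0,0,0,0]]]'; python3 to.py .6135 .084 .200 -20.25
python3 - <<'E'
from h import *
S=eyes.get_image("side")
crop(S["frame"],190,195,310,290,6,"p6s.png")
E
```

```text
clock: 10.05
position: [0.6142, 0.0844, 0.207]
ee_rot: [2.579, 1.793, -0.017]
force: [-0.5, 0.1, -2.1]
width: 0.264
pos [0.6142 0.0844 0.207 ] yaw_y -20.4 tilt 0.63 shift mm [-0.5 -0.4  7. ] turn -0.15 F [-0.46  0.11 -2.12] w 0.264 t 10.05
```

View pics/p6s.png

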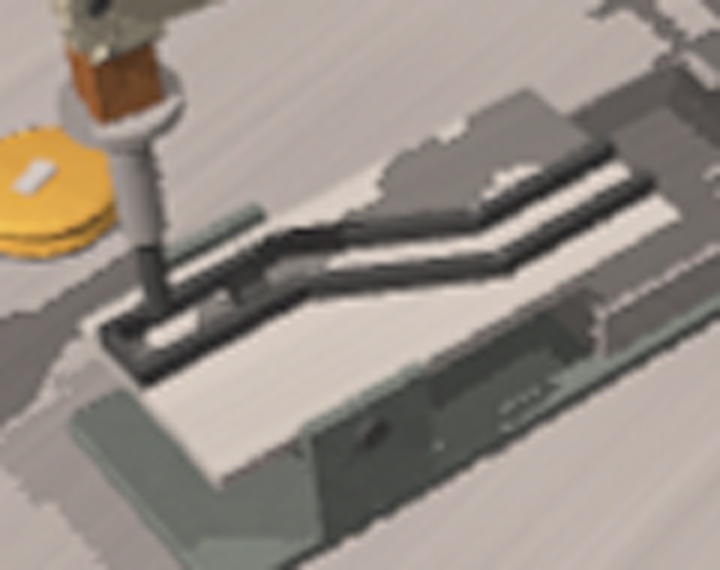

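```bash
python3 -m inch '[[[1,0,0,2,0],[1,0,0,2,0],[1,0,0,2,0],[1,0,0,1.5,0],[1,0,0,0,0],[1,0,0,0,0]]]'; python3 to.py .6135 .084 .19 -20.25; python3 favg.py
```

```text
clock: 10.7
position: [0.6138, 0.0842, 0.1985]
ee_rot: [2.58, 1.793, -0.018]
force: [0.9, 0.3, -2.3]
width: 0.26
pos [0.6138 0.0842 0.1985] yaw_y -20.4 tilt 0.67 shift mm [-0.2 -0.2  8.5] turn -0.15 F [ 0.92  0.32 -2.26] w 0.26 t 10.7
Favg [ 0.027 -0.12  -2.154] sd [0.265 0.216 0.238] [0.614 0.084 0.199]
```

```bash
python3 -m inch '[[[1,0,0,1.5,0],[1,0,0,1.5,0],[1,0,0,1,0],[1,0,0,0,0]]]'; python3 favg.py; python3 -m inch '[[[1,0,0,1.5,0],[1,0,0,1,0],[1,0,0,0.5,0],[1,0,0,0,0]]]'; python3 favg.py
```

```text
clock: 11.3
position: [0.6139, 0.0842, 0.1944]
ee_rot: [2.58, 1.793, -0.018]
force: [0.2, 0.0, -2.2]
width: 0.257
Favg [ 0.024  0.041 -2.384] sd [0.488 0.637 0.317] [0.614 0.084 0.195]
clock: 11.9
position: [0.6141, 0.0842, 0.1915]
ee_rot: [2.579, 1.793, -0.017]
force: [-0.2, 0.1, -3.4]
width: 0.261
Favg [-0.365  0.368 -2.459] sd [0.683 0.422 0.3  ] [0.614 0.084 0.192]
```

```bash
python3 -m inch '[[[1,0,0,0.8,0],[1,0,0,0.8,0],[1,0,0,0,0]]]'; python3 favg.py; python3 -m inch '[[[1,0,0,0.8,0],[1,0,0,0.8,0],[1,0,0,0,0]]]'; python3 favg.py;  python3 -m inch '[[[1,0,0,0.8,0],[1,0,0,0.8,0],[1,0,0,0,0]]]'; python3 favg.py
```

```text
clock: 12.4
position: [0.6143, 0.0843, 0.1902]
ee_rot: [2.579, 1.792, -0.016]
force: [0.4, -0.5, -1.5]
width: 0.262
Favg [-0.318 -0.368 -1.356] sd [0.439 0.149 0.509] [0.614 0.084 0.19 ]
clock: 12.9
position: [0.6143, 0.0844, 0.1888]
ee_rot: [2.579, 1.792, -0.015]
force: [-0.4, -0.3, -0.8]
width: 0.262
Favg [-0.82  -0.23  -0.495] sd [0.159 0.335 0.585] [0.614 0.084 0.189]
clock: 13.4
position: [0.6144, 0.0844, 0.1873]
ee_rot: [2.579, 1.792, -0.015]
force: [-1.1, -0.2, 0.5]
width: 0.262
Favg [-0.664  0.105  0.508] sd [0.465 0.425 0.476] [0.614 0.084 0.187]
```

```bash
python3 -m inch '[[[1,0,0,0.8,0],[1,0,0,0.7,0],[1,-1,0.1,0,0],[1,-2,0.2,0,0],[1,-2.5,0.2,0,0],[1,-2.5,0.2,0,0],[1,-2.5,0.2,0,0]]]'; python3 favg.py; python3 to.py .6000 .0286 .186 -20.3
```

```text
clock: 14.3
position: [0.6127, 0.0755, 0.1869]
ee_rot: [2.578, 1.794, -0.008]
force: [-0.2, 1.4, 0.1]
width: 0.26
Favg [0.009 0.243 1.199] sd [0.22  0.14  0.575] [0.613 0.075 0.187]
pos [0.6126 0.0751 0.1868] yaw_y -20.36 tilt 0.34 shift mm [-48.    4.4   1. ] turn -0.06 F [0.27 0.18 0.44] w 0.262 t 14.5
```

```bash
python3 -m inch '[[[1,-3,0.3,0.1,0],[1,-3,0.3,0,0],[1,-3,0.3,0.1,0],[1,-3,0.3,0,0],[1,-3,0.3,0,0],[1,-3,0.3,0,0]]]'; python3 favg.py; python3 to.py .6000 .0286 .186 -20.3
```

```text
clock: 15.1
position: [0.6078, 0.0572, 0.1867]
ee_rot: [2.578, 1.795, -0.008]
force: [0.3, 1.5, 1.4]
width: 0.261
Favg [ 0.409 -0.294  1.073] sd [0.61  0.91  0.266] [0.608 0.057 0.187]
pos [0.6078 0.0569 0.1867] yaw_y -20.33 tilt 0.33 shift mm [-29.2   2.5   0.8] turn -0.03 F [-0.21 -1.7   0.7 ] w 0.26 t 15.3
```

```bash
python3 -m inch '[[[1,-3,0.3,0,0],[1,-3,0.3,0,0],[1,-3,0.3,0,0],[1,-3,0.3,0,0],[1,-3,0.3,0,0]]]'; python3 favg.py; python3 to.py .6000 .0286 .186 -20.3
python3 - <<'E'
from h import *
S=eyes.get_image("side")
crop(S["frame"],190,195,310,290,6,"p7s.png")
E
```

```text
clock: 15.8
position: [0.6039, 0.0426, 0.1868]
ee_rot: [2.577, 1.796, -0.007]
force: [-0.1, 0.7, 1.0]
width: 0.262
Favg [0.143 0.068 1.03 ] sd [0.225 0.344 0.396] [0.604 0.042 0.187]
pos [0.6039 0.0422 0.1867] yaw_y -20.27 tilt 0.3 shift mm [-14.1   1.1   0.8] turn 0.03 F [-0.05 -0.48  1.41] w 0.262 t 16.0
```

View pics/p7s.png

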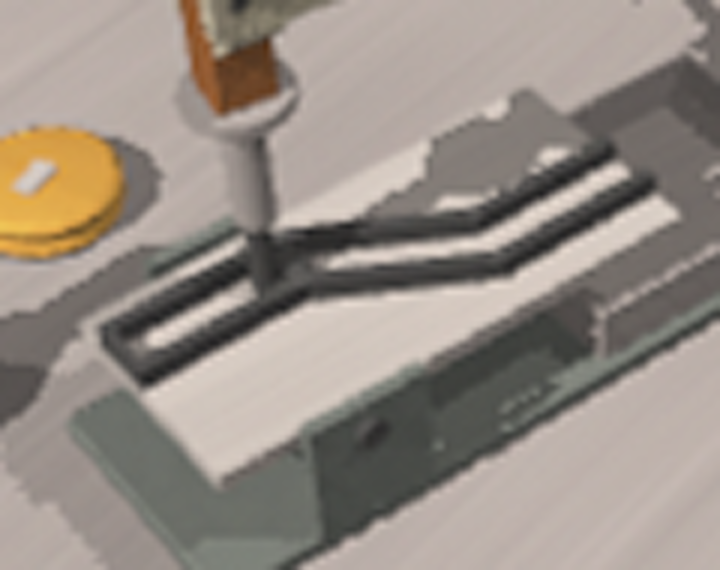

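```bash
python3 -m inch '[[[1,-3,0.25,0,0],[1,-3,0.25,0,0],[1,-3,0.25,0,0],[1,-3,0.25,0,0],[1,-2,0.1,0,0]]]'; python3 favg.py; python3 to.py .5503 -.0231 .186 -20.3
```

```text
clock: 16.55
position: [0.6001, 0.0291, 0.1869]
ee_rot: [-2.576, -1.797, 0.006]
force: [-0.2, 1.9, 0.6]
width: 0.264
Favg [-0.034  0.388  0.898] sd [0.353 0.396 0.091] [0.6   0.029 0.187]
pos [0.6    0.0291 0.1869] yaw_y -20.2 tilt 0.25 shift mm [-66.1 -28.7   1.2] turn 0.1 F [0.56 0.27 1.05] w 0.261 t 16.75
```

```bash
python3 -m inch '[[[1,-2,-0.9,0.1,0],[1,-2.7,-1.2,0.1,0],[1,-2.7,-1.2,0.1,0],[1,-2.7,-1.2,0,0],[1,-2.7,-1.2,0,0]]]'; python3 favg.py; python3 to.py .5499 -.0235 .186 -20.3
python3 - <<'E'
from h import *
S=eyes.get_image("side")
crop(S["frame"],190,195,310,290,6,"p8s.png")
E
```

```text
clock: 17.25
position: [0.5903, 0.0191, 0.1869]
ee_rot: [2.575, 1.798, -0.004]
force: [1.0, 0.8, 0.7]
width: 0.258
Favg [0.005 0.224 1.155] sd [0.407 0.173 0.923] [0.59  0.019 0.187]
pos [0.5901 0.0189 0.1867] yaw_y -20.17 tilt 0.2 shift mm [-53.6 -23.2   0.9] turn 0.13 F [0.02 0.03 0.52] w 0.261 t 17.45
```

View pics/p8s.png

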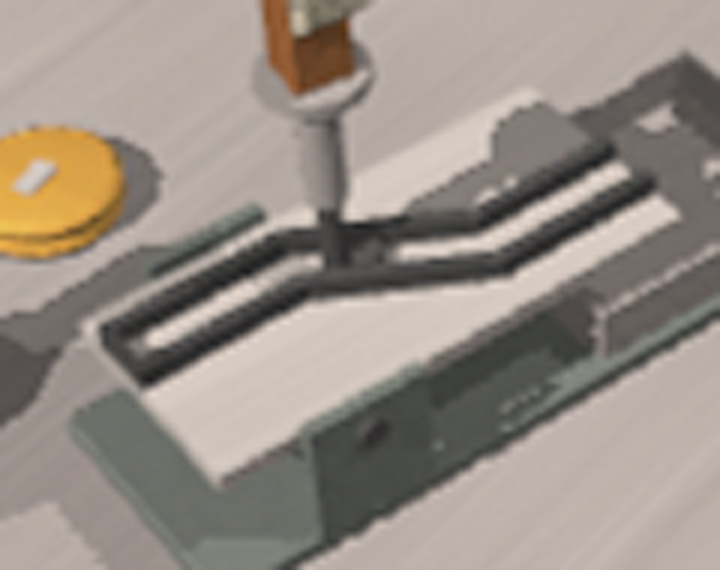

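Past bend 1: the tip (338,268 in the crop) is in the gutter with the slug just ahead at (375,250). I'll continue.

```bash
python3 -m inch '[[[1,-2.7,-1.2,0.1,0],[1,-2.7,-1.2,0.1,0],[1,-2.7,-1.2,0,0],[1,-2.7,-1.2,0,0],[1,-2.7,-1.2,0,0],[1,-2.7,-1.2,0,0],[1,-2.7,-1.2,0,0]]]'; python3 favg.py; python3 to.py .5499 -.0235 .186 -20.3
```

```text
clock: 18.2
position: [0.5756, 0.0039, 0.1869]
ee_rot: [2.575, 1.799, -0.002]
force: [0.3, 2.2, 1.2]
width: 0.261
Favg [0.187 0.273 1.479] sd [0.356 0.653 0.292] [0.575 0.004 0.187]
pos [0.5754 0.0037 0.1867] yaw_y -20.12 tilt 0.13 shift mm [-34.4 -14.6   0.8] turn 0.18 F [-0.01 -0.23  1.84] w 0.261 t 18.4
```

```bash
python3 -m inch '[[[1,-2.7,-1.2,0,0],[1,-2.7,-1.2,0,0],[1,-2.7,-1.2,0,0],[1,-2.7,-1.2,0,0],[1,-2.7,-1.2,0,0],[1,-2.7,-1.2,0,0],[1,-2.7,-1.2,0,0]]]'; python3 favg.py; python3 to.py .5499 -.0235 .186 -20.3
```

```text
clock: 19.1
position: [0.5606, -0.0114, 0.1869]
ee_rot: [2.574, 1.8, -0.001]
force: [0.2, 1.1, 0.5]
width: 0.263
Favg [ 0.11  -0.05   1.227] sd [0.267 0.243 0.64 ] [ 0.56  -0.012  0.187]
pos [ 0.5604 -0.0116  0.1868] yaw_y -20.08 tilt 0.09 shift mm [-14.8  -5.8   0.8] turn 0.22 F [0.22 0.03 1.81] w 0.261 t 19.3
```

```bash
python3 - <<'E'
from h import *
S=eyes.get_image("side")
crop(S["frame"],210,195,330,290,6,"p9s.png")
E
```

```text
(no output)
```

View pics/p9s.png

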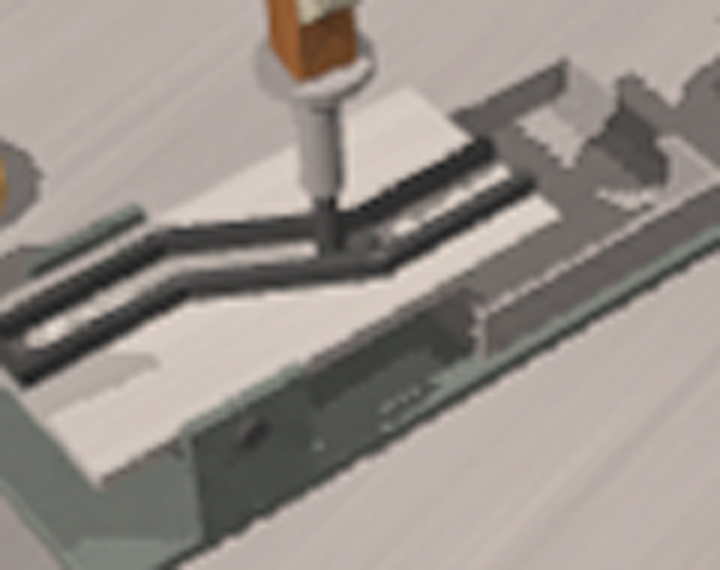

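```bash
python3 -m inch '[[[1,-2.7,-1.1,0,0],[1,-2.7,-1.1,0,0],[1,-2.7,-1.1,0,0],[1,-2.7,-1.1,0,0],[1,-2.7,-1.1,0,0],[1,-1.2,-0.3,0,0]]]'; python3 favg.py; python3 to.py .5352 -.0840 .186 -20.3
```

```text
clock: 19.95
position: [0.5499, -0.0233, 0.187]
ee_rot: [2.574, 1.801, 0.001]
force: [1.4, 0.4, 1.4]
width: 0.262
Favg [-0.006  0.479  1.281] sd [0.522 0.123 0.56 ] [ 0.55  -0.023  0.187]
pos [ 0.55   -0.0232  0.1869] yaw_y -20.03 tilt 0.02 shift mm [-62.2   6.9   0.9] turn 0.27 F [-0.05  0.62  1.38] w 0.263 t 20.15
```

```bash
python3 -m inch '[[[1,-2,0,0,0],[1,-3,0.3,0,0],[1,-3,0.3,0,0],[1,-3,0.35,0,0],[1,-3,0.35,0,0],[1,-3,0.35,0,0],[1,-3,0.35,0,0]]]'; python3 favg.py; python3 to.py .5352 -.0840 .186 -20.3
python3 - <<'E'
from h import *
S=eyes.get_image("side")
crop(S["frame"],230,185,350,280,6,"p10s.png")
E
```

```text
clock: 20.85
position: [0.5447, -0.0432, 0.1869]
ee_rot: [-2.572, -1.802, -0.001]
force: [0.4, 1.7, 0.5]
width: 0.265
Favg [-0.145  0.064  1.961] sd [0.21  0.74  0.575] [ 0.545 -0.043  0.187]
pos [ 0.5446 -0.0434  0.1868] yaw_y -19.98 tilt 0.02 shift mm [-41.4   5.    0.8] turn 0.32 F [-0.2   0.11  2.05] w 0.26 t 21.05
```

View pics/p10s.png

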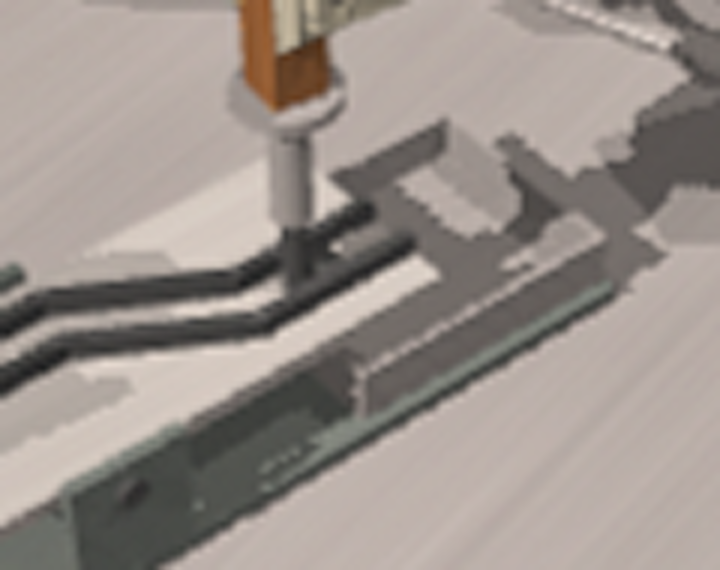

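```bash
python3 -m inch '[[[1,-3,0.35,-0.2,0],[1,-3,0.35,-0.2,0],[1,-3,0.35,-0.2,0],[1,-3,0.35,-0.1,0],[1,-3,0.35,-0.1,0],[1,-3,0.35,0,0],[1,-3,0.35,0,0]]]'; python3 favg.py; python3 to.py .5352 -.0840 .186 -20.3
```

```text
clock: 21.8
position: [0.5396, -0.0642, 0.1876]
ee_rot: [-2.571, -1.804, -0.001]
force: [0.3, 1.9, 1.9]
width: 0.258
Favg [ 0.043 -0.295  1.03 ] sd [0.261 0.819 0.631] [ 0.54  -0.064  0.188]
pos [ 0.5395 -0.0644  0.1876] yaw_y -19.91 tilt 0.05 shift mm [-19.9   2.6   1.6] turn 0.39 F [-0.25 -1.09  1.32] w 0.261 t 22.0
```

```bash
python3 -m inch '[[[1,-3,0.35,0,0],[1,-3,0.35,0,0],[1,-3,0.35,0,0],[1,-3,0.35,0,0],[1,-3,0.35,0,0],[1,-3,0.35,0,0],[1,-1.5,0.2,0,0]]]'; python3 favg.py; python3 to.py .5352 -.0840 .186 -20.3
python3 - <<'E'
from h import *
S=eyes.get_image("side")
crop(S["frame"],230,185,350,280,6,"p11s.png")
E
```

```text
clock: 22.7
position: [0.5349, -0.0841, 0.1876]
ee_rot: [-2.57, -1.804, -0.002]
force: [0.3, 1.4, 0.4]
width: 0.26
Favg [0.05  0.543 1.06 ] sd [0.453 0.241 0.183] [ 0.535 -0.084  0.188]
pos [ 0.5349 -0.084   0.1876] yaw_y -19.84 tilt 0.09 shift mm [0.1 0.2 1.6] turn 0.46 F [-0.31  0.33  0.9 ] w 0.262 t 22.9
```

View pics/p11s.png

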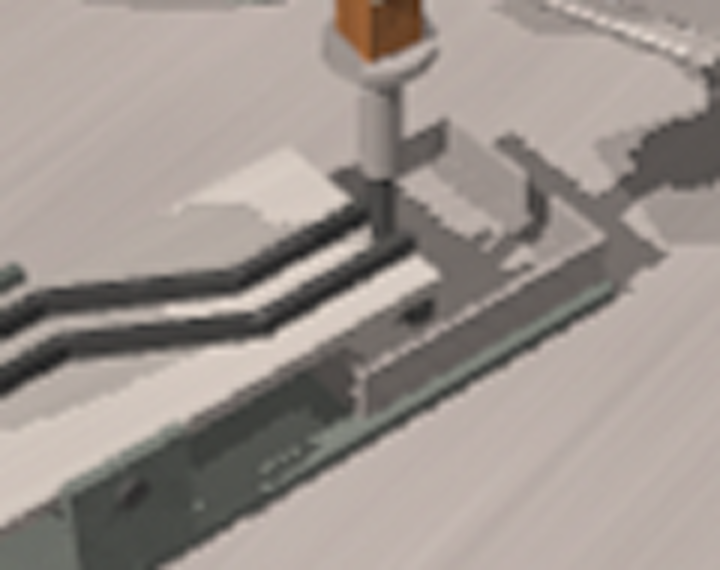

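```bash
python3 -m inch '[[[1,-3,0.35,0,0],[1,-3,0.35,0,0],[1,-3,0.35,0,0],[1,-3,0.35,0,0],[1,-3,0.35,0,0],[1,-3,0.35,0,0]]]'; python3 favg.py; python3 to.py .438 -.2938 .271 -20.25
python3 - <<'E'
from h import *
S=eyes.get_image("side")
crop(S["frame"],230,185,350,280,6,"p12s.png")
E
```

```text
clock: 23.55
position: [0.5293, -0.1027, 0.1864]
ee_rot: [-2.568, -1.805, 0.002]
force: [-0.2, -0.6, -3.1]
width: 0.262
Favg [ 0.026  0.186 -2.591] sd [0.212 0.119 0.463] [ 0.53  -0.102  0.187]
pos [ 0.5297 -0.1023  0.1867] yaw_y -19.79 tilt 0.16 shift mm [-211.2  -21.7  -84.5] turn 0.46 F [-0.19  0.34 -3.19] w 0.261 t 23.75
```

View pics/p12s.png

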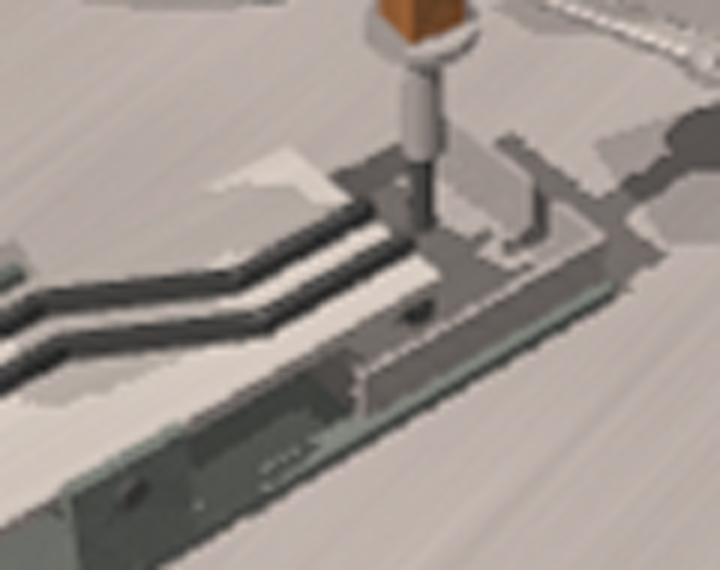

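```bash
python3 - <<'E'
from h import *
np.set_printoptions(precision=4,suppress=True)
S=eyes.get_image("side")
o=np.array([.5733,-.0025]);th=-1.81
Rm=np.array([[np.cos(th),-np.sin(th)],[np.sin(th),np.cos(th)]])
for z in (.013,.021,.017):
    p=onz(S,(230+418/6,185+311/6),z); print(p, Rm.T@(p[:2]-o))
p=onz(S,(230+605/6,185+235/6),.034); print("rim corner",p,Rm.T@(p[:2]-o))
p=onz(S,(230+360/6,185+372/6),.034); print("rim near corner",p,Rm.T@(p[:2]-o))
E
python3 -m inch '[[[1,-4,0.4,0,0],[1,-3,0.3,-4,0],[1,-2,0,-10,0],[1,-3,0,-14,0],[1,-3,0,-16,0],[1,-3,0,-16,0],[1,0,0,-16,0],[1,0,0,-12,0],[1,0,0,0,0]]]';python3 to.py .438 -.2938 .271 -20.25
```

```text
[ 0.526  -0.0984  0.013 ] [ 0.1044 -0.0232]
[ 0.5211 -0.092   0.021 ] [ 0.0993 -0.0295]
[ 0.5235 -0.0952  0.017 ] [ 0.1018 -0.0264]
rim corner [ 0.4799 -0.1601  0.034 ] [ 0.1753 -0.0534]
rim near corner [ 0.5106 -0.0423  0.034 ] [ 0.0535 -0.0514]
clock: 24.75
position: [0.5243, -0.121, 0.2829]
ee_rot: [-2.569, -1.807, -0.002]
force: [-0.4, -0.2, -2.5]
width: 0.259
pos [ 0.5243 -0.121   0.2829] yaw_y -19.74 tilt 0.09 shift mm [-191.9  -22.8   11.6] turn 0.51 F [-0.41 -0.17 -2.46] w 0.259 t 24.75
```

```bash
python3 -m inch '[[[1,-12,-1,0,0],[1,-24,-3,1,0],[1,-28,-4,1,0],[1,-28,-4,1,0.2],[1,-28,-4,1,0.2],[1,-28,-4,1,0],[1,-18,-2,1,0],[1,-8,-1,0,0],[1,0,0,0,0],[1,0,0,0,0]]]';python3 to.py .438 -.2938 .271 -20.25
```

```text
clock: 25.75
position: [0.4334, -0.286, 0.2697]
ee_rot: [-2.568, -1.792, 0.008]
force: [0.3, 0.4, -2.7]
width: 0.261
pos [ 0.4334 -0.286   0.2697] yaw_y -20.19 tilt 0.64 shift mm [-5.8  7.  -1.4] turn 0.06 F [ 0.3   0.44 -2.7 ] w 0.261 t 25.75
```

```bash
python3 -m inch '[[[1,-2.5,3,0,0],[1,-2,2.5,0,0],[1,0,0,0,0],[1,0,0,0,0],[1,0,0,0,0]]]';python3 to.py .438 -.2938 .271 -20.25
python3 - <<'E'
from h import *
S=eyes.get_image("side");T=eyes.get_image("top")
crop(S["frame"],320,60,470,210,4,"q1s.png");crop(T["frame"],350,180,470,280,5,"q1t.png")
E
```

```text
clock: 26.25
position: [0.4396, -0.2891, 0.2696]
ee_rot: [-2.562, -1.8, 0.006]
force: [-0.3, -0.9, -1.9]
width: 0.26
pos [ 0.4396 -0.2891  0.2696] yaw_y -19.84 tilt 0.63 shift mm [-5.   0.  -1.4] turn 0.41 F [-0.27 -0.86 -1.89] w 0.26 t 26.25
```

View pics/q1s.png

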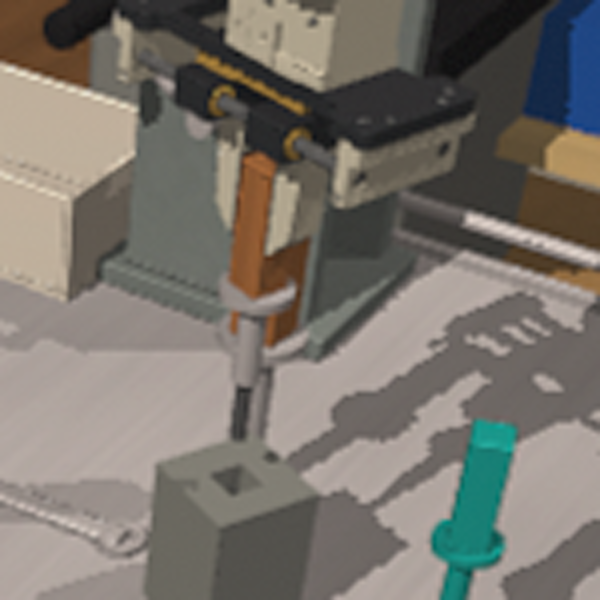

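View pics/q1t.png

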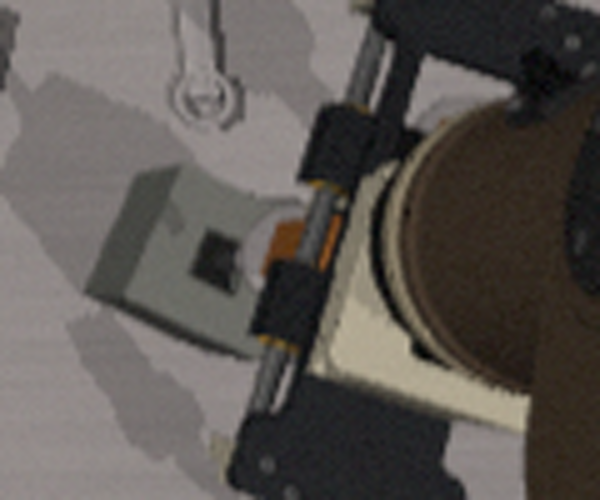

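```bash
python3 -m inch '[[[1,-2.5,0,0,0.2],[1,-2.2,0,0,0.1],[1,0,0,0,0],[1,0,0,0,0],[1,0,0,0,0]]]';python3 to.py .438 -.2938 .271 -20.25
python3 - <<'E'
from h import *
np.set_printoptions(precision=4,suppress=True)
print(R.from_rotvec([2.571,1.792,0.0]).as_matrix()[:,2]); s=arm.observe();z=R.from_rotvec(s["ee_rot"]).as_matrix()[:,2];print(z)
T=eyes.get_image("top");f=lambda u,v:(350+(u+.5)/5-.5,180+(v+.5)/5-.5)
q=[(207,230),(192,277),(232,293),(248,243)]
p=np.array([onz(T,f(*a),.105) for a in q]);print(p,p.mean(0))
S=eyes.get_image("side");g=lambda u,v:(320+(u+.5)/4-.5,60+(v+.5)/4-.5)
p=np.array([onz(S,g(*a),.105) for a in [(238,463),(208,480),(232,498),(265,481)]]);print(p,p.mean(0))
print(onz(S,g(240,440),.139))
crop(S["frame"],350,110,420,210,6,"q2s.png")
E
```

```text
clock: 26.85
position: [0.4375, -0.2942, 0.2697]
ee_rot: [-2.568, -1.791, 0.006]
force: [-1.1, 0.0, -2.1]
width: 0.26
pos [ 0.4375 -0.2942  0.2697] yaw_y -20.21 tilt 0.62 shift mm [ 0.5  0.3 -1.3] turn 0.04 F [-1.14  0.04 -2.1 ] w 0.26 t 26.85
[ 0.0044 -0.0063 -1.    ]
[-0.009   0.0061 -0.9999]
[[ 0.4535 -0.288   0.105 ]
 [ 0.4315 -0.2801  0.105 ]
 [ 0.4238 -0.2985  0.105 ]
 [ 0.4472 -0.3068  0.105 ]] [ 0.439  -0.2933  0.105 ]
[[ 0.4437 -0.3088  0.105 ]
 [ 0.4495 -0.2833  0.105 ]
 [ 0.4293 -0.2766  0.105 ]
 [ 0.4218 -0.3027  0.105 ]] [ 0.4361 -0.2929  0.105 ]
[ 0.4342 -0.2871  0.139 ]
```

View pics/q2s.png

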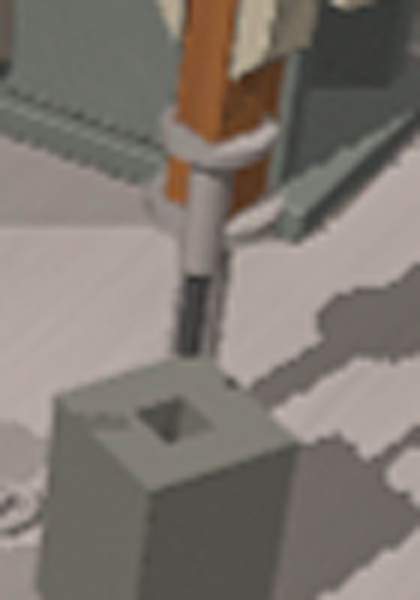

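```bash
python3 -m inch '[[[1,0.3,0.7,6,0],[1,0,0.3,8,0],[1,0,0,8,0],[1,0,0,8,0],[1,0,0,2,0],[1,0,0,0,0]]]';python3 to.py .438 -.2938 .1415 -20.25; python3 favg.py
python3 - <<'E'
from h import *
S=eyes.get_image("side");crop(S["frame"],350,110,420,210,6,"q3s.png"); print(onz(S,(381.5,168.2),.139))
E
```

```text
clock: 27.55
position: [0.4379, -0.2935, 0.2338]
ee_rot: [-2.567, -1.791, 0.007]
force: [0.2, 0.8, -1.8]
width: 0.261
pos [ 0.4379 -0.2935  0.2338] yaw_y -20.17 tilt 0.72 shift mm [-0.6  1.3 92.3] turn 0.08 F [ 0.21  0.85 -1.84] w 0.261 t 27.55
Favg [-0.142 -0.013 -2.476] sd [0.418 0.186 0.728] [ 0.438 -0.294  0.235]
[ 0.43348555 -0.29458784  0.139     ]
```

View pics/q3s.png

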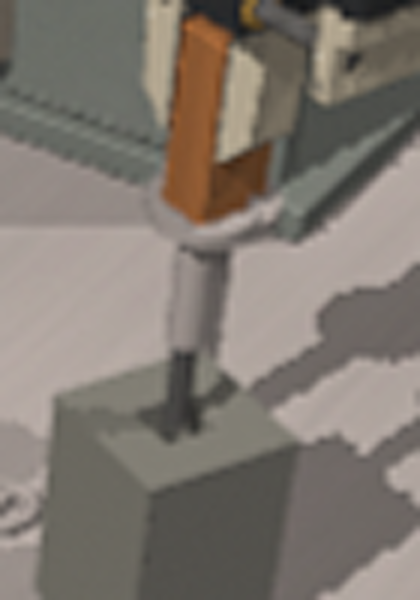

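```bash
python3 - <<'E'
from h import *
np.set_printoptions(precision=4,suppress=True)
S=eyes.get_image("side");crop(S["frame"],360,165,400,200,15,"q4s.png")
g=lambda u,v:(350+(u+.5)/6-.5,110+(v+.5)/6-.5)
print(onz(S,g(178,430),.104))
p=np.array([onz(S,g(*a),.105) for a in [(178,397),(135,412),(172,445),(215,422)]]);print(p,p.mean(0))
E
```

```text
[ 0.4323 -0.2898  0.104 ]
[[ 0.4427 -0.3076  0.105 ]
 [ 0.4514 -0.2887  0.105 ]
 [ 0.4288 -0.2788  0.105 ]
 [ 0.4226 -0.3019  0.105 ]] [ 0.4364 -0.2943  0.105 ]
```

View pics/q4s.png

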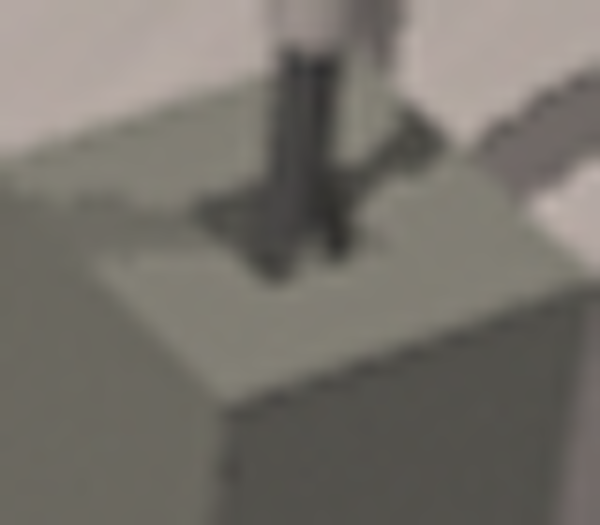

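```bash
python3 - <<'E'
from h import *
np.set_printoptions(precision=4,suppress=True)
S=eyes.get_image("side");s=arm.observe();M=R.from_rotvec(s["ee_rot"]).as_matrix();print(s["position"],M[:,2])
c=lambda u:(u-np.array([360,165])+.5)*15
for z in (.180,.150,.104): 
    p=s["position"]+M[:,2]*(s["position"][2]-z); print(z,p,c(proj(S,p)))
print("hole",c(proj(S,[.4375,-.2935,.105])))
# straight axis measured in crop at known heights
cv2.imwrite("pics/q5.png",cv2.resize(S["frame"][110:190,355:415],None,fx=8,fy=7.5,interpolation=cv2.INTER_CUBIC))
E
```

```text
[ 0.4384 -0.2937  0.2348] [-0.009   0.0062 -0.9999]
0.18 [ 0.4379 -0.2934  0.18  ] [ 331.2396 -170.0013]
0.15 [ 0.4376 -0.2932  0.15  ] [310.128   -7.4104]
0.104 [ 0.4372 -0.2929  0.104 ] [279.2341 230.519 ]
hole [280.1985 223.1997]
```

View pics/q5.png

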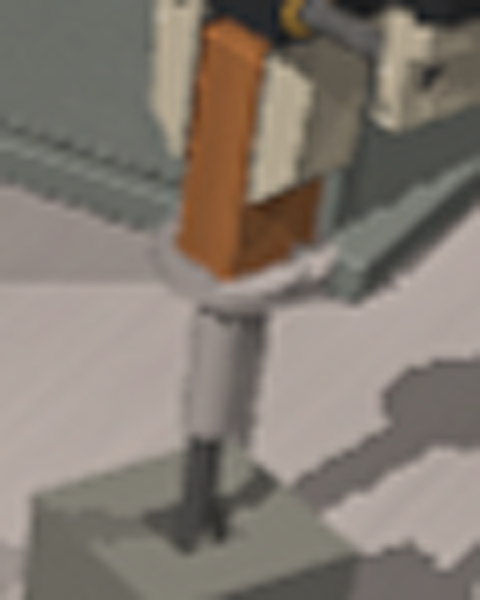

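```bash
python3 - <<'E'
from h import *
np.set_printoptions(precision=4,suppress=True)
T=eyes.get_image("top");crop(T["frame"],365,195,425,255,10,"q6t.png")
f=lambda u:(u-np.array([365,195])+.5)*10
s=arm.observe();p=s["position"];ax=R.from_rotvec(s["ee_rot"]).as_matrix()[:,2]
for z in (.205,.199,.144,.104):
    c=p+ax*(p[2]-z); print(z,f(proj(T,c)))
c=p+ax*(p[2]-.205)
print([f(proj(T,c+.021*np.array([np.cos(a),np.sin(a),0]))).round() for a in np.arange(0,6.28,.785)])
print("hole",f(proj(T,[.4375,-.2935,.105])))
E
```

```text
0.205 [414.9449 374.8508]
0.199 [406.5083 375.2165]
0.144 [334.5871 378.3347]
0.104 [287.7338 380.3661]
[array([411., 275.]), array([340., 305.]), array([314., 376.]), array([346., 447.]), array([419., 476.]), array([490., 445.]), array([516., 374.]), array([484., 303.])]
hole [291.4283 378.8813]
```

View pics/q6t.png

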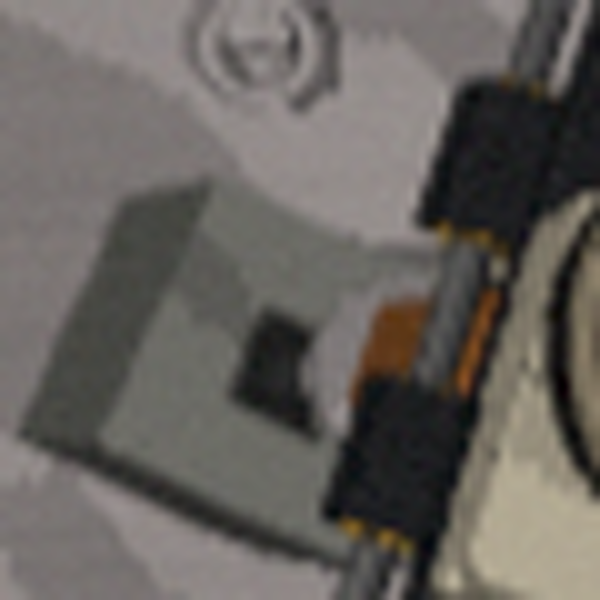

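```bash
python3 -m inch '[[[1,-0.8,0.8,1,0],[1,-0.3,0.3,2,0],[1,0,0,3,0],[1,0,0,3,0],[1,0,0,3,0],[1,0,0,0,0]]]';python3 to.py .438 -.2938 .1415 -20.25; python3 favg.py
```

```text
clock: 28.55
position: [0.4389, -0.2952, 0.2217]
ee_rot: [-2.568, -1.792, 0.006]
force: [0.4, 0.4, -2.6]
width: 0.264
pos [ 0.4389 -0.2952  0.2217] yaw_y -20.18 tilt 0.62 shift mm [ 0.8 -0.5 80.2] turn 0.07 F [ 0.42  0.41 -2.65] w 0.264 t 28.55
Favg [-0.135 -0.09  -2.895] sd [0.319 0.217 0.199] [ 0.439 -0.295  0.222]
```

```bash
python3 -m inch '[[[1,0,0,3,0],[1,0,0,4,0],[1,0,0,5,0],[1,0,0,5,0],[1,0,0,5,0],[1,0,0,5,0],[1,0,0,4,0],[1,0,0,0,0]]]';python3 to.py .438 -.2938 .1415 -20.25; python3 favg.py
```

```text
clock: 29.55
position: [0.4389, -0.2952, 0.1884]
ee_rot: [-2.569, -1.792, 0.006]
force: [0.6, 1.0, -2.5]
width: 0.259
pos [ 0.4389 -0.2952  0.1884] yaw_y -20.19 tilt 0.58 shift mm [ 0.9 -0.8 46.9] turn 0.06 F [ 0.62  1.03 -2.55] w 0.259 t 29.55
Favg [ 0.441  0.246 -2.687] sd [0.314 0.491 0.283] [ 0.439 -0.295  0.189]
```

```bash
python3 -m inch '[[[1,0.5,-0.3,4,0],[1,0.3,-0.3,5,0],[1,0,0,5,0],[1,0,0,5,0],[1,0,0,5,0],[1,0,0,5,0],[1,0,0,5,0],[1,0,0,3,0],[1,0,0,2,0],[1,0,0,0,0]]]';python3 to.py .438 -.2938 .1415 -20.25; python3 favg.py
```

```text
clock: 30.75
position: [0.4389, -0.2942, 0.1468]
ee_rot: [-2.57, -1.793, 0.004]
force: [1.6, -0.3, -2.8]
width: 0.259
pos [ 0.4389 -0.2942  0.1468] yaw_y -20.19 tilt 0.48 shift mm [ 0.1 -0.9  5.3] turn 0.06 F [ 1.63 -0.28 -2.79] w 0.259 t 30.75
Favg [ 0.069 -0.151 -2.305] sd [0.379 0.273 0.64 ] [ 0.439 -0.294  0.147]
```

```bash
python3 -m inch '[[[1,0,-0.3,2,0],[1,0,-0.2,1.5,0],[1,0,0,1,0],[1,0,0,0,0]]]'; python3 favg.py; python3 -m inch '[[[1,0,0,0.8,0],[1,0,0,0.5,0],[1,0,0,0,0]]]'; python3 favg.py
```

```text
clock: 31.35
position: [0.4388, -0.2943, 0.1429]
ee_rot: [-2.571, -1.794, 0.003]
force: [-0.3, -0.6, -2.4]
width: 0.263
Favg [ 0.131  0.311 -2.866] sd [0.386 0.538 0.415] [ 0.439 -0.294  0.143]
clock: 31.85
position: [0.4391, -0.2944, 0.1418]
ee_rot: [-2.572, -1.794, 0.003]
force: [-0.6, -0.2, -2.3]
width: 0.26
Favg [-0.378  0.077 -2.969] sd [0.49  0.274 0.664] [ 0.439 -0.294  0.142]
```

```bash
python3 -m inch '[[[1,0,0,0.8,0],[1,0,0,0.5,0],[1,0,0,0,0]]]'; python3 favg.py;  python3 -m inch '[[[1,0,0,0.5,0],[1,0,0,0.5,0],[1,0,0,0,0]]]'; python3 favg.py
python3 - <<'E'
from h import *
S=eyes.get_image("side");crop(S["frame"],350,130,420,230,6,"r1s.png")
E
```

```text
clock: 32.35
position: [0.4391, -0.2944, 0.1408]
ee_rot: [-2.572, -1.795, 0.003]
force: [-0.2, 0.2, -0.7]
width: 0.264
Favg [-0.636  0.213 -0.95 ] sd [0.327 0.231 0.724] [ 0.439 -0.294  0.141]
clock: 32.85
position: [0.4392, -0.2944, 0.1408]
ee_rot: [-2.573, -1.795, 0.003]
force: [0.2, -0.2, -2.4]
width: 0.261
Favg [-0.651 -0.096 -0.531] sd [0.494 0.234 1.201] [ 0.439 -0.294  0.141]
```

View pics/r1s.png

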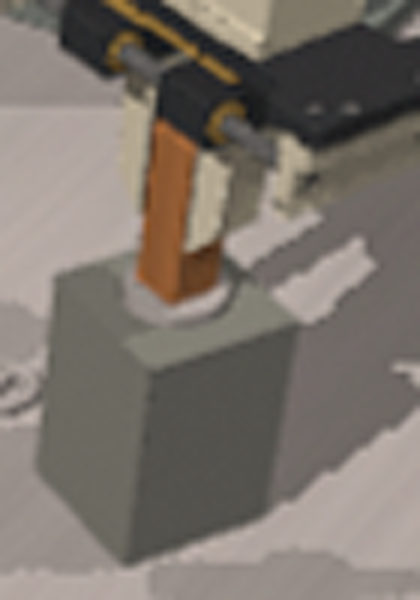

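The collar is seated on the stand top (crop 180,300), and the force shows contact. I'll release and retreat upward.

```bash
python3 -m inch '[[[0.7,0,0,0,0],[0.7,0,0,0,0],[0.5,0,0,0,0],[0.3,0,0,0,0],[0,0,0,0,0],[0,0,0,0,0],[0,0,0,0,0],[0,0,0,0,0],[0,0,0,0,0],[0,0,0,0,0],[0,0,0,0,0]]]'; python3 to.py .438 -.2938 .25 -20.25
```

```text
clock: 34.2
position: [0.4399, -0.2947, 0.1408]
ee_rot: [-2.573, -1.795, 0.002]
force: [0.2, 0.1, 0.0]
width: 0.991
pos [ 0.4399 -0.2947  0.1408] yaw_y -20.2 tilt 0.23 shift mm [   0.4   -2.5 -109.1] turn 0.05 F [0.21 0.09 0.02] w 0.991 t 34.2
```

```bash
python3 -m inch '[[[0,0,0,-6,0],[0,0,0,-12,0],[0,0,0,-14,0],[0,0,0,-14,0],[0,0,0,-14,0],[0,0,0,-14,0],[0,0,0,-14,0],[0,0,0,-14,0],[0,-10,0,-10,0],[0,-20,0,-5,0],[0,-25,0,0,0],[0,-25,0,0,0]]]'; python3 -m inch '[[[0,-30,0,0,0],[0,-30,0,0,0],[0,-30,0,0,0],[0,-25,0,0,0],[0,0,0,0,0],[0,0,0,0,0]]]'
python3 - <<'E'
from h import *
S=eyes.get_image("side");T=eyes.get_image("top")
cv2.imwrite("pics/endS.png",S["frame"]);cv2.imwrite("pics/endT.png",T["frame"])
crop(T["frame"],215,140,365,225,5,"endTg.png");crop(T["frame"],360,205,425,265,10,"endTs.png")
E
```

```text
clock: 35.4
position: [0.4141, -0.3706, 0.2738]
ee_rot: [2.567, 1.806, 0.005]
force: [0.1, 0.3, 0.4]
width: 0.999
clock: 36.0
position: [0.3672, -0.4907, 0.2773]
ee_rot: [2.571, 1.794, 0.001]
force: [0.6, 0.8, 0.4]
width: 1.001
```

View pics/endS.png

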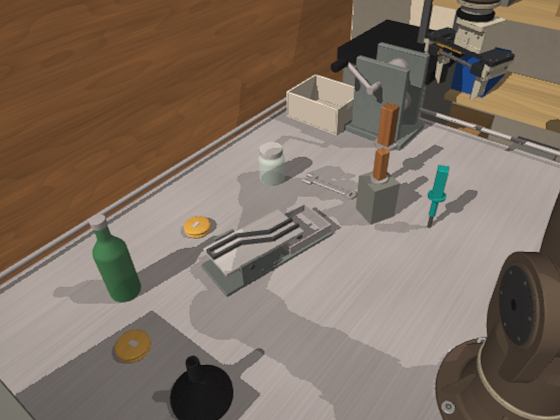

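View pics/endTg.png

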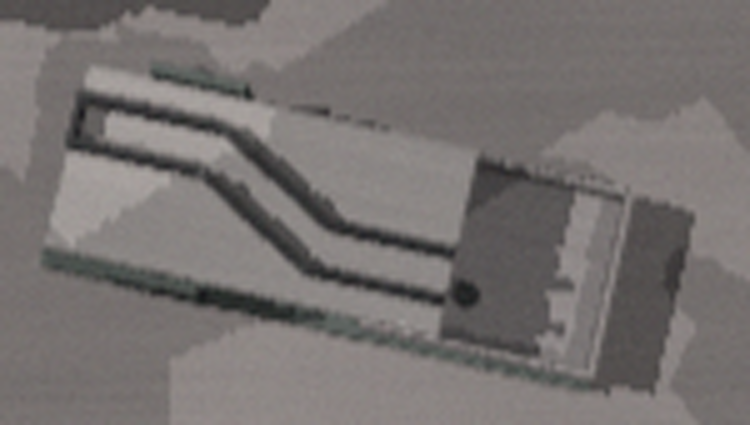

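View pics/endT.png

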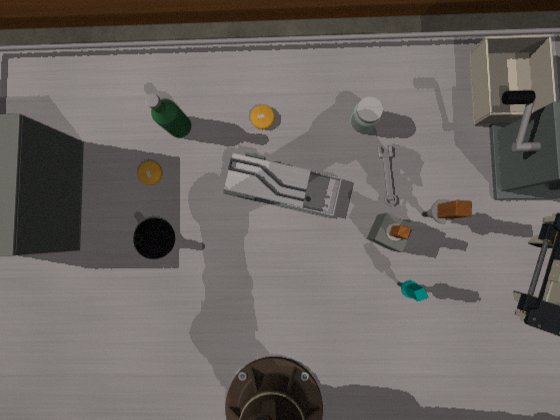

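View pics/endTs.png

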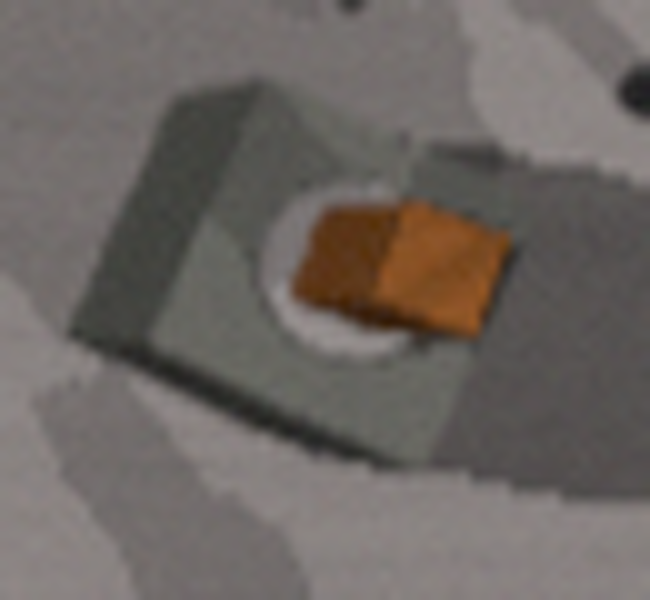

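The slug lies in the tray (crop 467,293), the gutter is empty, the scraper stands as at the start and the bystanders haven't moved. Handing in.

```bash
python3 - <<'E'
from h import *
print(arm.observe()["clock"],arm.observe()["dq"].max()); print(workorder.sign_off())
E
```

```text
36.1 0.008239133457303644
the job is handed in; nothing more can be done
None
```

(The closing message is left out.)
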